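Test a batch of returned battery packs in the lever-clamp dock

ROBOT

A 7-joint arm with a two-finger parallel gripper is mounted at the origin on the work surface. World frame = base frame: x ahead of the robot, y to its left, z up, the work surface at z = 0. Lengths are in m, angles in degrees, forces in N, time in s.
With the tool pointing down it reaches from about 0.4 to 0.75 m from the base axis. Payload 19.5 kg.
Tool frame: the origin (TCP) lies on the centre line of the jaws, within the pads' length; the fingertips stand 22 mm ahead of it and the grasp point (between the pads) lies 3 mm ahead of it (arm.tips_ahead is the distance from the TCP to the fingertips, in m); z points along the fingers, y is the line along which they close (so a half turn about z gives the same grasp; the last joint's range is limited). The gripper opens to 85 mm and grips with 20 to 120 N. Pads are 22 mm wide; open, the fingers measure 114 mm over their backs; the gripper's body (76 mm by 85 mm) begins 54 mm behind the grasp point. The pads swing forward as they close: fully open they stand 13 mm farther back than shut.
Start: joints at [-76.186, 40.479, -1.581, 85.061, 1.261, 54.483, -4.326], TCP at [0.16, 0.552, 0.253] pointing down, gripper open.
Joint ranges: [-155.06, 155.06], [-18.47, 123.98], [-90, 86.84], [0, 140.48], [-83.41, 263.41], [0, 116], [-161.91, 161.91]. Speed limits (degrees/s): [108.29, 108.29, 147.25, 147.25, 172.46, 172.46, 172.46].

INTERFACE

Orientations are given as a 3x3 rotation matrix whose columns are the frame's x, y, z axes.
In Python, from plant import observe, imaging, ticket, arm gives the robot as it stands. The module is installed in compiled form; this text tells all that it offers.
- The arm moves only by the tool move_arm, never from a script. Its argument "series" is one flat list of numbers, 5 for each row, row after row: the finger opening in mm, from 0 to 85.4, then the shift along the world's x, y, z in mm, then the turn about the world's z in degrees. A call has 1 to 12 rows; each row is the pose to reach, as a shift and turn from the pose commanded when the call began; what a row does not reach only later rows make up. A row lasts 1/10 s, in which the tool goes at most 50 mm and 8.59 degrees, less where a joint would pass 70% of its speed; a pose out of reach is approached as far as the arm can. A call with a gripper value outside its range is refused whole. The fingers move at their own pace and stop on an object; "squeeze" is the grip in N (left out, the last holds). Time passes only in rows, so rows that repeat a pose let the fingers close. It gives the time, the measured TCP pose, the force, the opening and the grip force at its end, in the units of the state.
- observe(): the state, without advancing time (a new reading comes with each control period).
- imaging.grab_frame(name): name is "scene" or "top" or "wrist"; returns a dict with "pixels" (400x640x3 uint8, red, green, blue), "intrinsics" (3x3 intrinsics, pixels), "view" (4x4, takes a point from world to camera coordinates); the wrist camera has in their place "T_tool_cam" (4x4, takes a point from camera to tool coordinates, whose origin is the TCP and whose axes are the flange's). Camera axes: x right, y up, looking along -z (the intrinsics and any distortion apply to the point x, -y, -z); pixel columns grow to the right and rows downward; lengths in m; the calibration is good to about 2 mm. A picture is of the moment at which its call begins: read the wrist's pose just before it. There is no depth.
- ticket.job_done(): hands the job in; it is judged then, once.
The state is a dict: "clock": time; "joint_pos": joint angles; "joint_velocities": joint speeds; "effort": joint torques, N m; "tcp_pos": TCP position; "orientation": TCP orientation; "wrist_force": force on the tool from outside, world axes, zero at the start; "moment": the same for the moment, N m; "opening": opening from 0.0 (shut) to 1.0 (fully open); "grasp_force": force on a finger pad.
Only numpy, scipy, OpenCV 4.12 (cv2) and the standard library are available. Lean on these libraries where they do the work, as an engineer would, in place of code of your own. Each camera call takes 0.05 s, during which the arm holds its last target. There are 200 camera calls.

TASK

Test the returned green battery packs on the bench: swing the dock's red-handled clamp open, lay every pack in a bay of its own along the bay, swing the clamp fully shut over them, and with it shut press the white, then the yellow, then the blue key fully down, one at a time. Then open the clamp fully again, move all the packs to the red tray so that each lies flat on its floor, and swing the empty dock's clamp fully shut. Leave everything else on the bench where it is.

Things in the scene. Friction and masses are not known exactly. Their poses are not given: they have to be found in the camera images.
- dock: Fixed battery test dock: grey plate 12 mm thick (x -100 to +115, y +/-120 mm) with three black-ribbed open bays in a row and a red-handled steel clamp frame hinged at its back. Origin on the underside, below the middle bay's centre; x points from the front (handle) to the back (hinge), y along the row, z up. Hinge posts 12 mm wide, 78 mm high, at x = +95, y = +/-116 mm.
- clamp (a joint): Clamp frame angle, rad: 0 = shut (level, its cross bar lying over the packs), grows as the red handle is swung up and back; stop at 1.85. Stiff hinge: stays where it is left.
- clamp_grip (a point): Middle of the clamp's red round handle bar, 16 mm diameter, 210 mm long, parallel to the hinge axis (dock y), 195 mm from the hinge axis. The frame's two 10 mm side arms run at y = +/-105 mm; a flat cross bar (22 x 210 x 10 mm) lies 95 mm from the hinge axis, over the middle of the bays when shut, its rubber pads 40 mm above their floors. Open past 1.6 rad for free access.
- clamp_hinge (a point): Middle of the clamp's hinge axis, 66 mm above the dock's underside; the axis runs along dock y; shut, the handle lies 195 mm towards dock -x.
- tray: Fixed open red tray 150 x 230 x 22 mm, walls and floor 5 mm thick, origin at the centre of its underside, x along its short side. Room for three packs side by side, each along the tray's x, 64 mm apart.
- bay1 (a point): Centre of the floor of bay 1 of the dock, 12 mm above the dock's underside. A bay is 108 mm along dock x, 46 mm along dock y, its ribs 8 mm high; bays are 64 mm apart. Axes as the dock's.
- bay2 (a point): Centre of the floor of bay 2 of the dock, 12 mm above the dock's underside. A bay is 108 mm along dock x, 46 mm along dock y, its ribs 8 mm high; bays are 64 mm apart. Axes as the dock's.
- bay3 (a point): Centre of the floor of bay 3 of the dock, 12 mm above the dock's underside. A bay is 108 mm along dock x, 46 mm along dock y, its ribs 8 mm high; bays are 64 mm apart. Axes as the dock's.
- key_white (a joint): Travel of the white key, m: 0 = up, 0.006 = fully down (5 N); springs back.
- key_white_top (a point): Centre of the top face of the round white key (32 mm across), in a dark steel collar 48 mm across. The three keys stand in a row, 62 mm apart, in varying order, on a fixed grey console 70 x 200 x 36 mm; key tops are about 58 mm above the bench.
- key_yellow (a joint): Travel of the yellow key, m: 0 = up, 0.006 = fully down (5 N); springs back.
- key_yellow_top (a point): Centre of the top face of the round yellow key (32 mm across), in a dark steel collar 48 mm across. The three keys stand in a row, 62 mm apart, in varying order, on a fixed grey console 70 x 200 x 36 mm; key tops are about 58 mm above the bench.
- key_blue (a joint): Travel of the blue key, m: 0 = up, 0.006 = fully down (5 N); springs back.
- key_blue_top (a point): Centre of the top face of the round blue key (32 mm across), in a dark steel collar 48 mm across. The three keys stand in a row, 62 mm apart, in varying order, on a fixed grey console 70 x 200 x 36 mm; key tops are about 58 mm above the bench.
- pack1: Rechargeable battery pack, green block 100 x 38 x 38 mm with black ends, 0.3 kg. Origin at its centre; x along its length. May be absent (None from the start). It may lie on any of its four long sides and either way round.
- pack2: Rechargeable battery pack, green block 100 x 38 x 38 mm with black ends, 0.3 kg. Origin at its centre; x along its length. May be absent (None from the start). It may lie on any of its four long sides and either way round.
- pack3: Rechargeable battery pack, green block 100 x 38 x 38 mm with black ends, 0.3 kg. Origin at its centre; x along its length. May be absent (None from the start). It may lie on any of its four long sides and either way round.
- mug: Bystander: blue mug 76 mm wide, 90 mm high, loose. Leave it alone.
- tape: Bystander: black roll of tape, 90 mm across, 20 mm high, loose. Leave it alone.
- screwdriver: Bystander: screwdriver 180 mm long, lying, loose. Leave it alone.
- jar: Bystander: closed jar 60 mm across, 70 mm high, loose. Leave it alone.
- carton: Bystander: small cardboard carton 80 x 60 x 50 mm, loose. Leave it alone.
- wrench: Bystander: wrench 160 mm long, lying, loose. Leave it alone.
- meter: Bystander: yellow multimeter 160 x 80 x 36 mm, lying, loose. Leave it alone.
Mind the look-alikes: they are no part of the job. What is shaped like the pack2 but purple is not meant.

How it is judged:
By the outcome, as a careful person would: the job done as asked, in the order asked, and still so for the second after the job is handed in, with the robot touching nothing.
Of pack1, pack2, pack3 only 2 to 3 are there at a start; the rules pass over those that are not, and their reading is None.
At some moment in a run one of pack1, pack2, pack3 may be knocked a few centimetres aside while the robot is not near it.
Once in a run the grip may slacken for a moment while it holds something.
It also fails if it takes over 210 s, if anything falls off the work surface, if the arm or the gripper's body presses on something with over 40 N, if the wrist force passes 120 N, or if a joint passes its speed limit or range.

## Working session

There is one attempt and no reset: what is moved stays moved. The work goes in short steps, Python scripts to look and compute and a tool call to move; the robot and the scene stay as the last step left them, time stands still between calls to the robot, and variables do not carry over. Pictures are saved under pics/ and viewed, at most 17 in all, crops included, and the job is handed in when it is done.

Besides the shell and the picture viewer there is one more tool, called after ">>>" as a command line: name --argument value ..., lists and objects as JSON in quotes. move_arm: Moves the arm, as the interface text tells. Its arguments: {"type":"object","properties":{"series":{"type":"array"},"squeeze":{"type":"number"}},"required":["series"]}

```bash
mkdir -p pics; ls; cat > h.py <<'E'
import numpy as np, cv2
from plant import observe, imaging, ticket, arm
def shot(name, fn=None):
    f=imaging.grab_frame(name)
    if fn: cv2.imwrite('pics/'+fn, f['pixels'][:,:,::-1])
    return f
E
python3 - <<'E'
from h import *
s=observe(); print(s)
for n in ('top','scene'):
    f=shot(n,n+'0.png'); print(n,[k for k in f]); print(f['intrinsics'].round(2).tolist()); print(f['view'].round(4).tolist()); np.savez(n+'0.npz',**{k:v for k,v in f.items() if isinstance(v,np.ndarray)})
    print({k:v for k,v in f.items() if k not in('pixels','intrinsics','view')})
E
```

```text
pics
{'clock': 0.0, 'joint_pos': array([-76.18695758,  40.51343363,  -1.58318428,  85.08503409,
         1.2604336 ,  54.4836783 ,  -4.3246587 ]), 'joint_velocities': array([-0.03710124,  0.05793618,  0.01252997,  0.05120523, -0.06985007,
        0.01462045, -0.10310441]), 'effort': array([ 1.04064733e-03, -8.83201718e+01,  1.23482320e+00, -2.36156934e+01,
        1.68731360e-02,  6.68742199e-03, -1.26497544e-04]), 'tcp_pos': array([0.16036513, 0.55192064, 0.25282964]), 'orientation': array([[-9.60291349e-01,  2.78999000e-01, -2.89376884e-04],
       [ 2.78999148e-01,  9.60290726e-01, -1.09375368e-03],
       [-2.72702442e-05, -1.13105810e-03, -9.99999360e-01]]), 'wrist_force': array([ 0.05659176,  0.05910909, -0.73943608]), 'moment': array([-0.02300609,  0.00175073,  0.04495451]), 'grasp_force': 0.0, 'opening': 0.997516784395521}
top ['pixels', 'intrinsics', 'view']
[[419.94, 0.0, 324.46], [0.0, 419.94, 203.78], [0.0, 0.0, 1.0]]
[[-0.0055, -0.9998, 0.0201, -0.0336], [0.9913, -0.0028, 0.1314, -0.5542], [-0.1313, 0.0207, 0.9911, -1.1636], [0.0, 0.0, 0.0, 1.0]]
{}
scene ['pixels', 'intrinsics', 'view']
[[366.76, 0.0, 318.04], [0.0, 366.76, 200.67], [0.0, 0.0, 1.0]]
[[0.6962, 0.7177, 0.0174, -0.3453], [-0.5002, 0.4676, 0.7288, 0.2315], [0.5149, -0.5161, 0.6845, -1.3628], [0.0, 0.0, 0.0, 1.0]]
{}
```

View pics/top0.png

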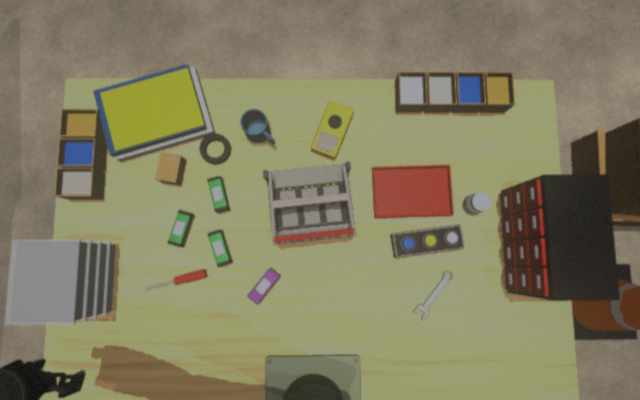

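View pics/scene0.png

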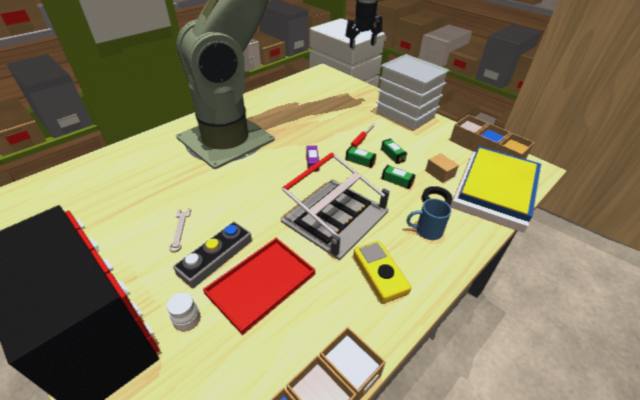

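```bash
cat >> h.py <<'E'
def crop(f,fn,x0,x1,y0,y1,k):
    im=cv2.resize(f['pixels'][y0:y1,x0:x1,::-1],None,fx=k,fy=k,interpolation=cv2.INTER_CUBIC)
    for i in range(x0-x0%20+20,x1,20): cv2.line(im,(int((i-x0)*k),0),(int((i-x0)*k),6 if i%100 else 16),(0,0,255),1)
    for i in range(y0-y0%20+20,y1,20): cv2.line(im,(0,int((i-y0)*k)),(6 if i%100 else 16,int((i-y0)*k)),(0,0,255),1)
    cv2.imwrite('pics/'+fn,im)
def ray(f,p):
    K,V=f['intrinsics'],f['view']; d=np.linalg.inv(K)@[p[0],p[1],1]; d=d*[1,-1,-1]
    R,t=V[:3,:3],V[:3,3]; return -R.T@t, R.T@d/np.linalg.norm(d)
def atz(f,p,z):
    o,d=ray(f,p); return o+d*(z-o[2])/d[2]
def tri(fs,ps):
    A=np.zeros((3,3));b=np.zeros(3);L=[]
    for f,p in zip(fs,ps):
        o,d=ray(f,p);M=np.eye(3)-np.outer(d,d);A+=M;b+=M@o;L.append((M,o))
    X=np.linalg.solve(A,b); return X,[np.linalg.norm(M@(X-o))for M,o in L]
def proj(f,X):
    X=np.atleast_2d(X);c=X@f['view'][:3,:3].T+f['view'][:3,3];q=(c*[1,-1,-1])@f['intrinsics'].T;return q[:,:2]/q[:,2:]
def wristframe(fn=None):
    s=observe();f=imaging.grab_frame('wrist');T=np.eye(4);T[:3,:3]=s['orientation'];T[:3,3]=s['tcp_pos']
    f['view']=np.linalg.inv(T@f['T_tool_cam'])
    if fn: cv2.imwrite('pics/'+fn,f['pixels'][:,:,::-1])
    return f
E
python3 - <<'E'
from h import *
t=np.load('top0.npz');s=np.load('scene0.npz')
crop(t,'topc.png',160,480,150,310,2.5)
crop(s,'scenec.png',165,445,130,335,2.85)
E
```

```text
(no output)
```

View pics/topc.png

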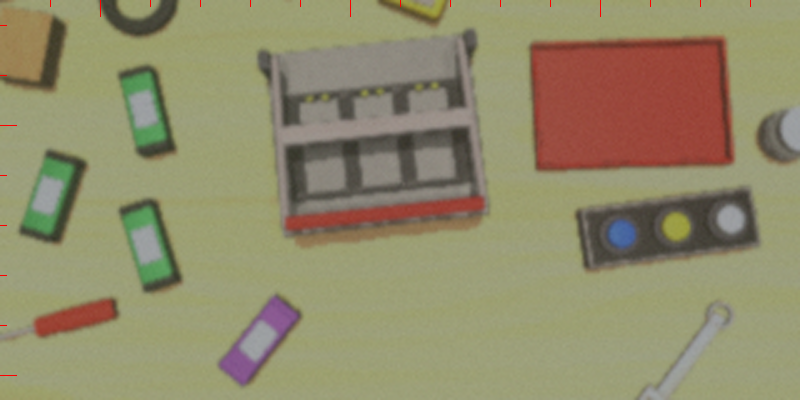

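View pics/scenec.png

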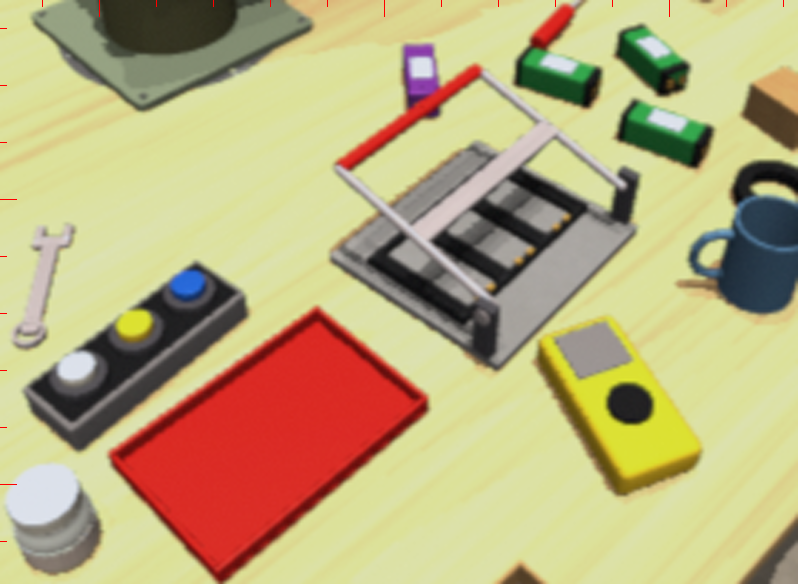

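```bash
cat > m.py <<'E'
from h import *
t=np.load('top0.npz');s=np.load('scene0.npz')
T=lambda p:np.array(p)/2.5+[160,150]; S=lambda p:np.array(p)/2.85+[165,130]
P=dict(handL=((286,223),(477,70)),handR=((484,204),(340,165)),postL=((264,56),(626,175)),postR=((470,37),(484,308)),
tr1=((531,42),(427,403)),tr2=((724,38),(220,578)),tr3=((732,163),(112,455)),tr4=((537,169),(318,310)),
blue=((622,233),(187,284)),yel=((676,226),(134,324)),white=((730,219),(76,367)),
A=((143,109),(668,121)),B=((47,196),(653,46)),C=((147,245),(559,63)),purp=((258,341),(421,68)))
for k,(a,b) in P.items():
    X,e=tri([t,s],[T(a),S(b)]); print(k,(X*1000).round(1),(np.array(e)*1000).round(1))
for p in [(478,142),(332,254),(498,365),(634,228)]: print('plate',(atz(s,S(p),.012)*1000).round(1))
for k in 'ABC': print(k,'top@z38',(atz(t,T(P[k][0]),.038)*1000).round(1))
print('cams',ray(t,(320,200))[0],ray(s,(320,200))[0])
E
python3 m.py
```

```text
handL [450.8  99.  118. ] [1.4 1.4]
handR [ 470.5 -108.2  121.6] [3. 3.]
postL [637.3 128.   74.1] [0.8 0.8]
postR [ 659.9 -102.    71.8] [0. 0.]
tr1 [ 667.6 -178.6   12.1] [0.4 0.4]
tr2 [ 673.8 -407.    11.1] [2.9 2.9]
tr3 [ 523.9 -408.8   13.5] [2.9 2.9]
tr4 [ 517.7 -181.1   12. ] [2.2 2.2]
blue [ 441.  -269.3   53.7] [1.7 1.7]
yel [ 448.5 -330.3   53.3] [1.7 1.7]
white [ 455.9 -391.7   53.2] [1.5 1.5]
A [586.4 272.3  34. ] [2.3 2.3]
B [486.6 376.4  36. ] [1.7 1.7]
C [431.5 263.1  36.7] [2.5 2.5]
purp [324.3 137.6  34.3] [2.2 2.2]
plate [449.6 110.6  12. ]
plate [ 471.5 -122.2   12. ]
plate [ 682.  -102.4   12. ]
plate [656.6 129.7  12. ]
A top@z38 [584.  269.8  38. ]
B top@z38 [485.2 374.5  38. ]
C top@z38 [429.7 261.   38. ]
cams [ 0.39642637 -0.0111059   1.22671964] [ 1.05790972 -0.56373479  0.77016963]
```

>>> move_arm --series '[85, 60, -40, 10, -10, 85, 140, -90, 20, -25, 85, 220, -140, 20, -40, 85, 280, -190, 20, -55, 85, 310, -240, 20, -68, 85, 310, -240, 20, -68, 85, 310, -240, 20, -68, 85, 310, -240, 20, -68, 85, 310, -240, 20, -68, 85, 310, -240, 20, -68, 85, 310, -240, 20, -68, 85, 310, -240, 20, -68]' --squeeze 40

```text
clock: 1.3
tcp_pos: [0.4697, 0.313, 0.2732]
orientation: [[-0.103, 0.995, -0.001], [0.995, 0.103, 0.0], [0.0, -0.0, -1.0]]
wrist_force: [-0.5, 0.0, -0.6]
opening: 0.991
grasp_force: 0.0
```

```bash
python3 - <<'E'
from h import *
s=observe(); print(s['clock'],s['tcp_pos'],s['orientation'].round(3).tolist(),s['joint_pos'].round(1))
f=wristframe('w1.png'); print(f['T_tool_cam'].round(3).tolist(),f['intrinsics'].round(1).tolist())
np.savez('w1.npz',**f)
E
```

```text
1.3 [0.4696871  0.31304142 0.27321523] [[-0.103, 0.995, -0.001], [0.995, 0.103, 0.0], [0.0, -0.0, -1.0]] [-44.8  39.2  15.6  85.8 -11.8  56.6 -20.1]
[[0.001, 0.961, 0.278, 0.07], [1.0, -0.001, 0.001, 0.001], [0.001, 0.278, -0.961, -0.121], [0.0, 0.0, 0.0, 1.0]] [[360.2, 0.0, 324.5], [0.0, 360.2, 201.4], [0.0, 0.0, 1.0]]
```

View pics/w1.png

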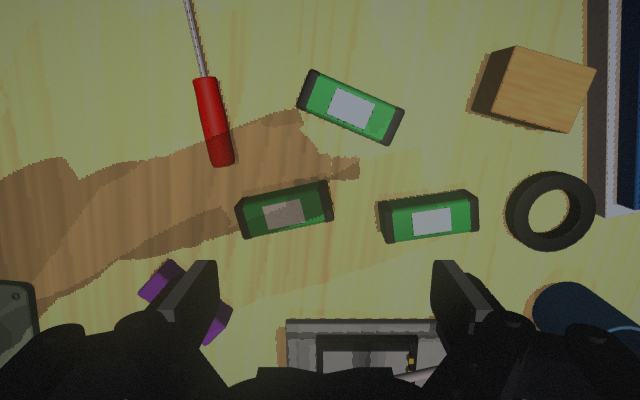

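```bash
cat > lab.py <<'E'
from h import *
def packs(f,z=.038,roi=None):
    "labels (pale) touching saturated green: centre and yaw in the world"
    im=f['pixels'];hsv=cv2.cvtColor(im,cv2.COLOR_RGB2HSV);out=[]
    g=cv2.inRange(hsv,(50,110,40),(85,255,255)); 
    n,lb,st,_=cv2.connectedComponentsWithStats(cv2.morphologyEx(g,cv2.MORPH_OPEN,np.ones((2,2))))
    for i in range(1,n):
        if st[i,4]<60: continue
        c=cv2.convexHull(np.argwhere(lb==i)[:,::-1].astype(np.int32))
        m=np.zeros(g.shape,np.uint8);cv2.fillConvexPoly(m,c,1);m=cv2.erode(m,np.ones((3,3)))
        w=(m>0)&(hsv[:,:,1]<100)
        if w.sum()<25: continue
        n2,l2,s2,_=cv2.connectedComponentsWithStats(w.astype(np.uint8));j=1+np.argmax(s2[1:,4])
        px=np.argwhere(l2==j)[:,::-1].astype(float)
        W=np.array([atz(f,p,z)[:2] for p in px])*1000
        r=cv2.minAreaRect(W.astype(np.float32));b=cv2.boxPoints(r);e=max([b[1]-b[0],b[2]-b[1]],key=np.linalg.norm)
        a=np.degrees(np.arctan2(e[1],e[0]));a=(a+90)%180-90
        out.append((px.mean(0).round(1),W.mean(0).round(1),a.round(1),np.round(r[1],1)))
    return out
if __name__=='__main__':
    for n in ('w1','top0'):
        f=dict(np.load(n+'.npz'));print(n)
        for o in packs(f):print(*o)
E
python3 lab.py
```

```text
w1
[350.3 108.2] [488.5 375.2] -16.9 [26.8 40.9]
[283.4 213.8] [432.4 262.3] 18.6 [40.9 27.2]
[431.4 221.1] [587.1 270.5] 14.8 [40.7 27. ]
top0
```

>>> move_arm --series '[85, -8, -50, -10, 0, 85, -8, -100, -20, 0, 85, -8, -150, -30, 0, 85, -8, -200, -40, 0, 85, -8, -250, -50, 0, 85, -8, -290, -60, 0, 85, -8, -318, -70, 0, 85, -8, -318, -90, 0, 85, -8, -318, -115, 0, 85, -8, -318, -135, 0, 85, -8, -318, -148, 0, 85, -8, -318, -148, 0]'

```text
clock: 2.55
tcp_pos: [0.4619, -0.0054, 0.1242]
orientation: [[-0.102, 0.995, -0.002], [0.995, 0.102, 0.0], [0.0, -0.002, -1.0]]
wrist_force: [0.3, 0.0, 0.0]
opening: 0.992
grasp_force: 0.0
```

>>> move_arm --series '[50, 0, 0, 0, 0, 50, 0, 0, 0, 0, 30, 0, 0, 0, 0, 30, 0, 0, 0, 0, 30, 0, 0, 0, 0]'

```text
clock: 3.05
tcp_pos: [0.4625, -0.0058, 0.1255]
orientation: [[-0.101, 0.995, 0.0], [0.995, 0.101, 0.0], [-0.0, 0.0, -1.0]]
wrist_force: [-0.3, -0.3, 0.0]
opening: 0.35
grasp_force: 0.0
```

```bash
python3 - <<'E'
from h import *
f=wristframe('w2.png')
E
```

```text
(no output)
```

View pics/w2.png

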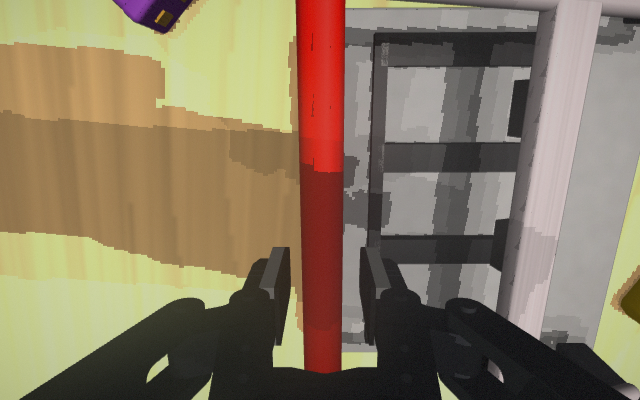

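>>> move_arm --series '[12, 0, 0, 0, 0, 12, 0, 0, 0, 0, 12, 0, 0, 0, 0, 12, 0, 0, 0, 0]' --squeeze 50

```text
clock: 3.5
tcp_pos: [0.4615, -0.006, 0.1252]
orientation: [[-0.101, 0.995, -0.002], [0.995, 0.101, -0.0], [0.0, -0.002, -1.0]]
wrist_force: [-5.9, -0.7, 1.9]
opening: 0.164
grasp_force: 48.8
```

```bash
cat > arc.py <<'E'
import numpy as np,sys
a0,a1,n=map(float,sys.argv[1:]);
for a in np.linspace(a0,a1,int(n)+1): 
    d=-195*(np.cos(a)-np.cos(a0)); print(round(a,2),(np.array([d*.9954,d*.096,195*(np.sin(a)-np.sin(a0))])).round().astype(int).tolist())
E
python3 arc.py .291 1.84 18; python3 -c "
from h import *
s=observe();print(s['clock'],s['tcp_pos'],s['wrist_force'],s['opening'],s['grasp_force'])"
```

```text
0.29 [0, 0, 0]
0.38 [5, 1, 16]
0.46 [12, 1, 31]
0.55 [20, 2, 46]
0.64 [30, 3, 60]
0.72 [40, 4, 73]
0.81 [52, 5, 85]
0.89 [64, 6, 96]
0.98 [78, 7, 106]
1.07 [92, 9, 115]
1.15 [107, 10, 122]
1.24 [122, 12, 128]
1.32 [138, 13, 133]
1.41 [155, 15, 137]
1.5 [171, 17, 139]
1.58 [188, 18, 139]
1.67 [205, 20, 138]
1.75 [221, 21, 136]
1.84 [238, 23, 132]
3.5 [ 0.46147923 -0.00596294  0.12515555] [-5.92048547 -0.65175876  1.86737018] 0.16381009982473607 48.84621798992157
```

>>> move_arm --series '[12, 5, 1, 16, 0, 12, 12, 1, 31, 0, 12, 20, 2, 46, 0, 12, 30, 3, 60, 0, 12, 40, 4, 73, 0, 12, 52, 5, 85, 0, 12, 64, 6, 96, 0, 12, 78, 7, 106, 0, 12, 92, 9, 115, 0, 12, 92, 9, 115, 0]'

```text
clock: 4.5
tcp_pos: [0.5537, 0.0031, 0.2428]
orientation: [[-0.101, 0.995, -0.002], [0.995, 0.101, 0.0], [0.001, -0.002, -1.0]]
wrist_force: [-29.7, 1.2, 55.9]
opening: 0.17
grasp_force: 56.2
```

>>> move_arm --series '[12, -1, 0, 2, 0, 12, -1, 0, 4, 0, 12, -1, 0, 4, 0]'

```text
clock: 4.8
tcp_pos: [0.554, 0.0032, 0.2438]
orientation: [[-0.101, 0.995, 0.001], [0.995, 0.101, -0.0], [-0.0, 0.001, -1.0]]
wrist_force: [7.0, -0.4, -10.0]
opening: 0.165
grasp_force: 51.4
```

```bash
python3 arc.py 1.068 1.85 9
```

```text
1.07 [0, 0, 0]
1.15 [15, 1, 8]
1.24 [31, 3, 14]
1.33 [47, 5, 18]
1.42 [64, 6, 22]
1.5 [80, 8, 24]
1.59 [97, 9, 24]
1.68 [114, 11, 23]
1.76 [131, 13, 21]
1.85 [147, 14, 17]
```

>>> move_arm --series '[12, 15, 1, 8, 0, 12, 31, 3, 14, 0, 12, 47, 5, 18, 0, 12, 64, 6, 22, 0, 12, 80, 8, 24, 0, 12, 80, 8, 24, 0]'

```text
clock: 5.4
tcp_pos: [0.6349, 0.0115, 0.2688]
orientation: [[-0.101, 0.995, 0.002], [0.995, 0.101, 0.0], [0.0, 0.002, -1.0]]
wrist_force: [-0.8, 1.3, 12.7]
opening: 0.161
grasp_force: 52.3
```

>>> move_arm --series '[12, 17, 1, 1, 0, 12, 34, 3, 1, 0, 12, 51, 5, -2, 0, 12, 60, 6, -4, 0, 12, 67, 6, -6, 0, 12, 67, 6, -6, 0]'

```text
clock: 6.0
tcp_pos: [0.7011, 0.0183, 0.2618]
orientation: [[-0.102, 0.995, 0.0], [0.995, 0.102, 0.002], [0.002, 0.0, -1.0]]
wrist_force: [1.4, 4.8, 3.4]
opening: 0.169
grasp_force: 50.1
```

>>> move_arm --series '[12, 3, 0, -1, 0, 12, 6, 0, -2, 0, 12, 6, 0, -2, 0]'

```text
clock: 6.3
tcp_pos: [0.7023, 0.0183, 0.2614]
orientation: [[-0.102, 0.995, -0.012], [0.995, 0.102, 0.002], [0.003, -0.011, -1.0]]
wrist_force: [-54.5, 6.7, 37.8]
opening: 0.166
grasp_force: 54.8
```

>>> move_arm --series '[45, 0, 0, 0, 0, 60, -3, 0, 0, 0, 60, -4, 0, 0, 0, 60, -4, 0, 30, 0, 60, -4, 0, 60, 0, 60, -40, 0, 65, 8, 60, -80, 0, 65, 16, 60, -118, 40, 65, 24, 60, -118, 85, 50, 32, 60, -118, 130, 20, 40, 60, -118, 175, 0, 48, 60, -118, 220, -30, 56]'

```text
clock: 7.5
tcp_pos: [0.5883, 0.2286, 0.2368]
orientation: [[-0.884, 0.467, 0.001], [0.467, 0.884, 0.001], [-0.001, 0.001, -1.0]]
wrist_force: [0.5, 0.4, -1.1]
opening: 0.701
grasp_force: 0.0
```

>>> move_arm --series '[70, 0, 15, -20, 8, 70, 0, 30, -40, 16, 70, 0, 34, -60, 24, 70, 0, 34, -75, 32, 70, 0, 34, -75, 40, 70, 0, 34, -75, 42, 70, 0, 34, -75, 42]'

```text
clock: 8.2
tcp_pos: [0.5886, 0.2603, 0.1623]
orientation: [[-0.972, -0.236, 0.0], [-0.236, 0.972, 0.0], [-0.0, 0.0, -1.0]]
wrist_force: [-0.2, 0.1, -0.5]
opening: 0.82
grasp_force: 0.0
```

```bash
python3 - <<'E'
from h import *
from lab import packs
s=observe();print(s['clock'],s['tcp_pos'],s['orientation'][:,1],s['wrist_force'],s['joint_pos'].round())
f=wristframe('w3.png')
for o in packs(f):print(*o)
f=shot('top','top1.png');crop(f,'top1c.png',160,480,130,330,2.5)
E
```

```text
8.2 [0.5886077  0.26033982 0.16227684] [-2.36220725e-01  9.71699413e-01  1.42721909e-04] [-0.249593    0.0533801  -0.53329161] [-21.  53. -12.  75.  12.  53.  67.]
[533.2  96. ] [487.9 375.7] -16.8 [26.7 40.7]
[341.4 185.3] [575.7 268.8] -76.3 [20.2 26.9]
[342.9 220.7] [600.8 276.4] -59.5 [13.3 28.8]
```

View pics/top1c.png

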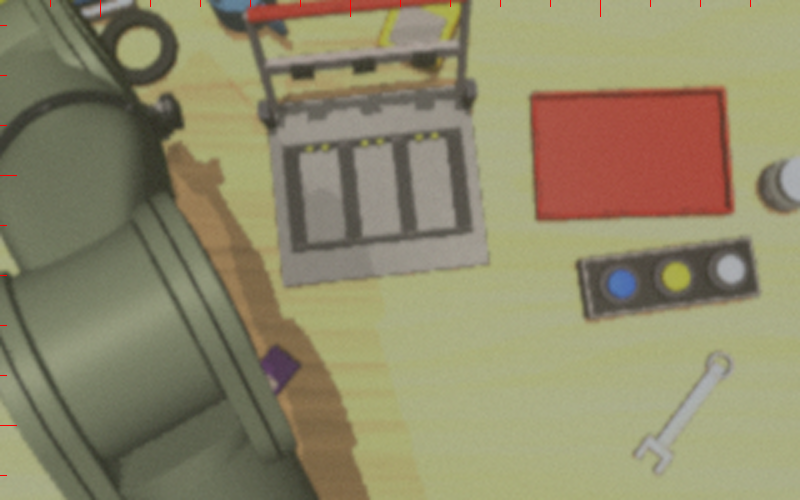

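```bash
python3 - <<'E'
from h import *
t=np.load('top0.npz')
c=lambda p:np.array(p)/2.5+[160,130]
for n,p,z in [('plateFL',(285,285),12),('plateFR',(488,263),12),('ribBL',(283,147),20),('ribBR',(460,128),20),('ribFR',(472,233),20),('ribFL',(290,252),20),
 ('L1',(301,149),12),('L2',(341,146),12),('L3',(346,242),12),('L4',(306,247),12),('M1',(355,143),12),('M2',(394,140),12),('M3',(401,236),12),('M4',(362,241),12),('R1',(408,138),12),('R2',(446,135),12),('R3',(456,230),12),('R4',(416,235),12)]:
    print(n,(atz(t,c(p),z/1000)*1000).round(1)[:2])
E
```

```text
plateFL [441.1 109.3]
plateFR [ 465.4 -124.9]
ribBL [600.6 112.5]
ribBR [622.7 -93.7]
ribFR [ 499.6 -106.2]
ribFL [478.5 103.2]
L1 [599.5  92.3]
L2 [603.   45.5]
L3 [490.4  39.4]
L4 [484.7  85.5]
M1 [606.5  29.1]
M2 [610.  -16.6]
M3 [497.1 -24.3]
M4 [491.4  20.9]
R1 [612.4 -33. ]
R2 [615.9 -77.7]
R3 [503.8 -88.2]
R4 [498.2 -41.7]
```

>>> move_arm --series '[70, -1, 6, -20, 0, 70, -1, 12, -45, 0, 70, -1, 12, -75, 0, 70, -1, 12, -100, 0, 70, -1, 12, -118, 0, 70, -1, 12, -126, 0, 70, -1, 12, -126, 0, 30, -1, 12, -126, 0, 30, -1, 12, -126, 0, 30, -1, 12, -126, 0, 30, -1, 12, -126, 0, 30, -1, 12, -126, 0]' --squeeze 60

```text
clock: 9.5
tcp_pos: [0.588, 0.2727, 0.0375]
orientation: [[-0.971, -0.238, 0.002], [-0.238, 0.971, 0.001], [-0.002, 0.0, -1.0]]
wrist_force: [-2.2, -0.8, 10.0]
opening: 0.429
grasp_force: 61.9
```

>>> move_arm --series '[30, 0, 0, 20, 0, 30, 0, 0, 60, 0, 30, 0, -20, 100, -2, 30, -5, -60, 115, -4, 30, -10, -110, 115, -8, 30, -15, -160, 115, -8, 30, -20, -210, 115, -8, 30, -25, -255, 115, -8, 30, -27, -295, 115, -8, 30, -27, -325, 115, -8, 30, -27, -333, 115, -8, 30, -27, -333, 115, -8]'

```text
clock: 10.7
tcp_pos: [0.5604, -0.0617, 0.1514]
orientation: [[-0.995, -0.099, 0.0], [-0.099, 0.995, -0.0], [-0.0, -0.0, -1.0]]
wrist_force: [0.0, 1.7, -4.8]
opening: 0.436
grasp_force: 61.3
```

```bash
python3 - <<'E'
from h import *
s=observe();print(s['clock'],s['tcp_pos'],s['orientation'][:,1],s['wrist_force'],s['opening'],s['grasp_force'])
f=wristframe('w4.png');np.savez('w4.npz',**f)
E
```

```text
10.7 [ 0.56043257 -0.06167613  0.15142958] [-9.88565471e-02  9.95101583e-01 -4.71868626e-04] [ 0.01589823  1.69155623 -4.80048951] 0.43580980935670266 61.31133556365967
```

View pics/w4.png

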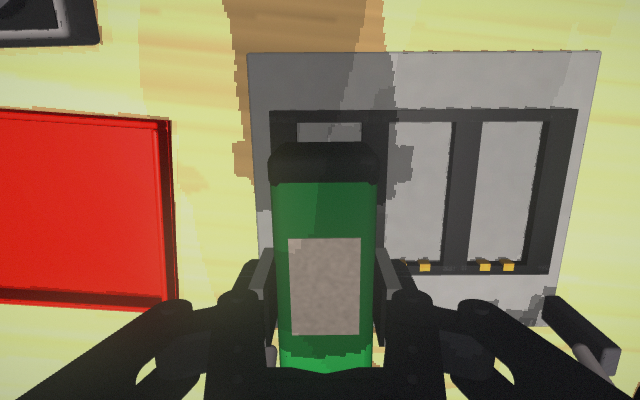

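```bash
python3 - <<'E'
from h import *
f=np.load('w4.npz')
for n,p,z in [('plFR',(247,52),12),('plFL',(601,50),12),('ribFR',(270,111),20),('ribFL',(578,110),20),('ribBL',(548,274),20),('R',(298,123),12),('R',(361,123),12),('M',(389,122),12),('M',(453,122),12),('L',(481,122),12),('L',(542,122),12),('MbackL',(440,262),12),('LbackR',(468,262),12),('Lback',(527,262),12),
 ('label',(325,287),152),('lab1',(289,239),152),('lab2',(361,238),152),('lab3',(359,335),152),('lab4',(291,335),152),
 ('trayFR?',(169,121),22),('tray',(176,307),22)]:
    print(n,(atz(f,p,z/1000)*1000).round(1)[:2])
E
```

```text
plFR [ 467.1 -124. ]
plFL [442.2 112.5]
ribFR [ 503.7 -105.2]
ribFL [482.2 103.1]
ribBL [604.6 116.1]
R [510.3 -86.1]
R [505.9 -41.7]
M [503.2 -22. ]
M [498.7  23. ]
L [496.7  42.7]
L [492.4  85.7]
MbackL [606.5  34.2]
LbackR [604.3  56.2]
Lback [599.6 102.6]
label [559.1 -61.9]
lab1 [541.2 -76.7]
lab2 [538.3 -51. ]
lab3 [578.6 -46.6]
lab4 [581.3 -73. ]
trayFR? [ 517.  -173.1]
tray [ 661.5 -170.3]
```

>>> move_arm --series '[30, 1, 2, -25, 0, 30, 2, 3, -55, 0, 30, 2, 3, -80, 0, 30, 2, 3, -92, 0, 30, 2, 3, -98, 0, 30, 2, 3, -101, 0, 30, 2, 3, -102, 0, 30, 2, 3, -102, 0]'

```text
clock: 11.55
tcp_pos: [0.5628, -0.0575, 0.0498]
orientation: [[-0.995, -0.101, 0.001], [-0.101, 0.995, -0.0], [-0.001, -0.0, -1.0]]
wrist_force: [-0.1, 0.4, -4.6]
opening: 0.428
grasp_force: 61.1
```

>>> move_arm --series '[30, -1, -1, -1, 0, 50, -1, -1, -1, 0, 50, -1, -1, -1, 0, 50, -1, -1, -1, 0, 50, -1, -1, 25, 0, 50, -1, -1, 60, 0, 50, -10, 20, 90, 2, 60, -30, 60, 95, 4, 70, -50, 100, 95, 6, 70, -70, 145, 95, 8, 70, -85, 190, 95, 10, 70, -100, 235, 95, 12]'

```text
clock: 12.75
tcp_pos: [0.4616, 0.179, 0.1443]
orientation: [[-0.952, -0.307, 0.0], [-0.307, 0.952, -0.0], [-0.0, -0.0, -1.0]]
wrist_force: [0.4, 1.1, 0.5]
opening: 0.818
grasp_force: 0.0
```

>>> move_arm --series '[70, -15, 40, 0, 0, 70, -25, 70, 0, 0, 70, -30, 85, 0, 0, 70, -30, 85, 0, 0, 70, -30, 85, 0, 0]'

```text
clock: 13.25
tcp_pos: [0.4327, 0.2618, 0.1441]
orientation: [[-0.952, -0.305, 0.0], [-0.305, 0.952, -0.001], [0.0, -0.001, -1.0]]
wrist_force: [0.1, -0.7, -0.8]
opening: 0.819
grasp_force: 0.0
```

```bash
python3 - <<'E'
from h import *
from lab import packs
s=observe();print(s['clock'],s['tcp_pos'],s['orientation'][:,1],s['wrist_force'])
f=wristframe('w5.png')
for o in packs(f):print(*o)
f=shot('top','top2.png')
for o in packs(f):print(*o)
for o in packs(shot('scene','scene2.png')):print(*o)
E
```

```text
13.25 [0.43265327 0.26179221 0.14410463] [-3.05456057e-01  9.52205927e-01 -6.85420112e-04] [ 0.05401641 -0.65726423 -0.79733077]
[328.1 192.4] [422.4 260.3] -72.2 [21.6 26.4]
[331.5 234.2] [449.3 271.4] -72.1 [ 5.8 26.4]
[393.1 146.3] [487.2 372. ] -20.9 [22.9 44.4]
[359.9 152.8] [433.7 257.8] 18.9 [43.5 21. ]
[319.2 215.4] [552.5 -51.3] 6.7 [43.9 26.7]
```

View pics/w5.png

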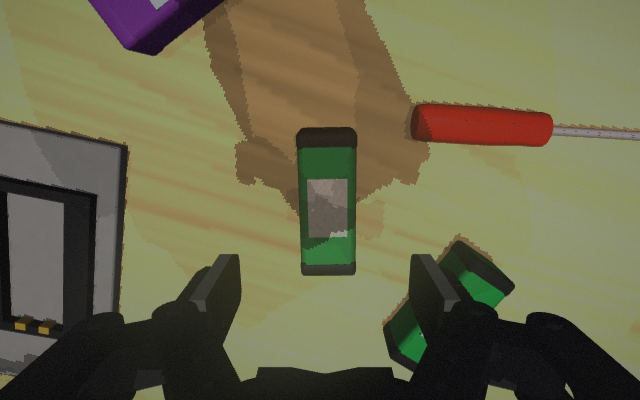

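>>> move_arm --series '[70, 0, 1, -30, 0, 70, 0, 1, -65, 0, 70, 0, 1, -92, 0, 70, 0, 1, -103, 0, 70, 0, 1, -107, 0, 70, 0, 1, -107, 0, 30, 0, 1, -107, 0, 30, 0, 1, -107, 0, 30, 0, 1, -107, 0, 30, 0, 1, -107, 0, 30, 0, 1, -107, 0]'

```text
clock: 14.5
tcp_pos: [0.4328, 0.2637, 0.0382]
orientation: [[-0.952, -0.306, 0.001], [-0.306, 0.952, 0.001], [-0.001, 0.0, -1.0]]
wrist_force: [-1.2, -1.2, 15.2]
opening: 0.433
grasp_force: 59.8
```

>>> move_arm --series '[30, 0, 0, 30, 0, 30, 0, 0, 70, 0, 30, 10, -30, 105, -3, 30, 30, -75, 115, -6, 30, 55, -120, 115, -9, 30, 80, -160, 115, -12, 30, 100, -205, 115, -12, 30, 115, -240, 115, -12, 30, 122, -258, 115, -12, 30, 122, -258, 115, -12, 30, 122, -258, 115, -12]'

```text
clock: 15.6
tcp_pos: [0.5543, 0.0056, 0.1523]
orientation: [[-0.995, -0.101, 0.0], [-0.101, 0.995, 0.0], [-0.0, 0.0, -1.0]]
wrist_force: [-0.7, -0.1, -2.4]
opening: 0.43
grasp_force: 62.3
```

```bash
cat > held.py <<'E'
from h import *
from lab import packs
s=observe();print(s['clock'],s['tcp_pos'],s['orientation'][:,1],s['wrist_force'],s['opening'],s['grasp_force'])
f=wristframe('held.png');z=s['tcp_pos'][2]
for o in packs(f,z+.0005):print(*o)
E
python3 held.py
```

```text
15.6 [0.55427659 0.00556003 0.15234699] [-1.00623013e-01  9.94924598e-01  2.32372961e-04] [-0.71300593 -0.08313386 -2.4044408 ] 0.43049080495403297 62.33055353164673
[225.4 208.6] [526.1 -32.6] 6.6 [22.1 14.4]
[324.5 287.2] [553.4   5.2] 6.5 [40.8 26.4]
```

>>> move_arm --series '[30, 1, -1, -25, 0, 30, 1, -1, -55, 0, 30, 1, -1, -80, 0, 30, 1, -1, -92, 0, 30, 1, -1, -98, 0, 30, 1, -1, -101, 0, 30, 1, -1, -102, 0, 30, 1, -1, -102, 0]'

```text
clock: 16.45
tcp_pos: [0.5558, 0.0045, 0.0508]
orientation: [[-0.995, -0.101, 0.001], [-0.101, 0.995, -0.0], [-0.001, -0.0, -1.0]]
wrist_force: [-0.3, 0.0, -1.4]
opening: 0.429
grasp_force: 62.3
```

>>> move_arm --series '[30, 0, 0, -1, 0, 48, 0, 0, -1, 0, 48, 0, 0, -1, 0, 48, 0, 0, -1, 0, 48, 0, 0, 25, 0, 48, 0, 0, 60, 0, 50, -5, 20, 90, -3, 60, -15, 60, 95, -6, 70, -25, 105, 95, -10, 70, -35, 150, 95, -14, 70, -45, 195, 95, -18, 70, -52, 235, 95, -23]'

```text
clock: 17.65
tcp_pos: [0.5025, 0.2418, 0.1453]
orientation: [[-0.955, 0.298, -0.0], [0.298, 0.955, 0.0], [0.0, 0.0, -1.0]]
wrist_force: [0.7, -0.0, 0.7]
opening: 0.821
grasp_force: 0.0
```

>>> move_arm --series '[70, -8, 45, 0, 0, 70, -13, 90, 0, 0, 70, -15, 125, 0, 0, 70, -15, 136, 0, 0, 70, -15, 136, 0, 0, 70, -15, 136, 0, 0]'

```text
clock: 18.25
tcp_pos: [0.4889, 0.3739, 0.1451]
orientation: [[-0.955, 0.297, 0.0], [0.297, 0.955, -0.001], [-0.0, -0.001, -1.0]]
wrist_force: [-0.5, 0.0, -0.5]
opening: 0.821
grasp_force: 0.0
```

```bash
python3 held.py; python3 - <<'E'
from h import *
from lab import packs
f=shot('scene','scene3.png')
for o in packs(f,.05):print(*o)
f=shot('top','top3.png')
for o in packs(f,.05):print(*o)
f=cv2.imread('pics/scene3.png');g=cv2.imread('pics/held.png');cv2.imwrite('pics/both.png',np.vstack([cv2.resize(f[100:300,200:520],(480,300)),cv2.resize(g,(480,300))]))
E
```

```text
18.25 [0.4889086  0.37391209 0.14505196] [ 0.29691378  0.9549037  -0.00106293] [-0.51676229  0.04704074 -0.48724658] 0.8206876305409592 0.0
[328.  190.1] [452.4 386.5] 72.8 [14.2 11.8]
[326.1 224.6] [464.3 382.2] 72.8 [14.2  8.3]
[393.1 146.4] [496.9 356.2] -20.3 [22.5 44.9]
[319.6 215.1] [560.8 -58. ] 9.9 [42.3 30.2]
```

View pics/both.png

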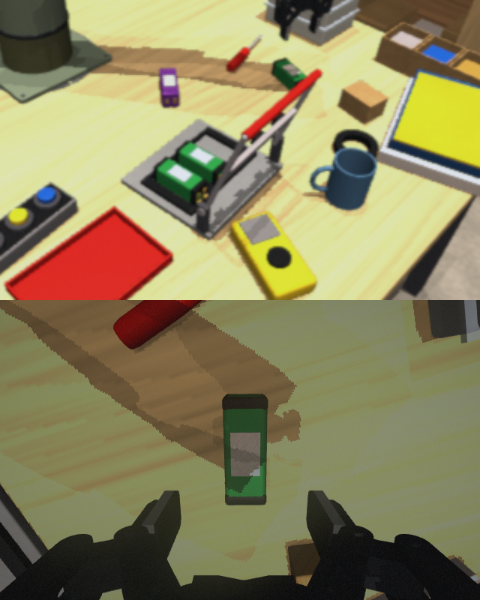

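```bash
python3 - <<'E'
from h import *
f=np.load('w1.npz')
for p,z in [((515,45),.05),((595,70),.05),((570,133),.05),((491,118),.05),((470,115),0)]: print((atz(f,p,z)*1000).round())
E
```

```text
[626. 444.  50.]
[703. 431.  50.]
[697. 375.  50.]
[619. 380.  50.]
[619. 381.   0.]
```

>>> move_arm --series '[70, -1, 1, -20, 0, 70, -1, 1, -50, 0, 70, -1, 1, -50, 0]'

```text
clock: 18.7
tcp_pos: [0.4866, 0.3747, 0.0925]
orientation: [[-0.955, 0.297, -0.004], [0.297, 0.955, -0.003], [0.003, -0.004, -1.0]]
wrist_force: [0.0, 0.0, 0.6]
opening: 0.82
grasp_force: 0.0
```

>>> move_arm --series '[70, 0, 0, -30, 0, 70, 0, 0, -48, 0, 70, 0, 0, -57, 0, 70, 0, 0, -57, 0, 30, 0, 0, -57, 0, 30, 0, 0, -57, 0, 30, 0, 0, -57, 0, 30, 0, 0, -57, 0, 30, 0, 0, -57, 0]'

```text
clock: 19.6
tcp_pos: [0.4879, 0.3766, 0.0395]
orientation: [[-0.955, 0.296, 0.001], [0.296, 0.955, 0.001], [-0.001, 0.001, -1.0]]
wrist_force: [-1.7, -1.8, 11.8]
opening: 0.429
grasp_force: 61.4
```

>>> move_arm --series '[30, 0, 0, 30, 0, 30, 0, 0, 70, 0, 30, 5, -30, 105, 3, 30, 15, -75, 115, 6, 30, 25, -120, 115, 9, 30, 33, -165, 115, 13, 30, 42, -210, 115, 18, 30, 51, -250, 115, 23, 30, 56, -285, 115, 23, 30, 59, -305, 115, 23, 30, 60, -307, 115, 23, 30, 60, -307, 115, 23]'

```text
clock: 20.8
tcp_pos: [0.5476, 0.0693, 0.1535]
orientation: [[-0.995, -0.1, 0.0], [-0.1, 0.995, 0.0], [-0.0, 0.0, -1.0]]
wrist_force: [-0.5, 0.6, -3.1]
opening: 0.432
grasp_force: 62.1
```

```bash
python3 held.py
```

```text
20.8 [0.54757029 0.06927436 0.15346769] [-1.00178552e-01  9.94969475e-01  2.53382759e-05] [-0.48674207  0.63368265 -3.1125285 ] 0.43178062856791755 62.06702470779419
[127.5 208.6] [522.8  -3.1] 6.7 [21.8 14.4]
[224.  209.7] [519.8  30.6] 6.8 [22.  14.3]
[324.5 288.7] [547.3  69. ] 5.9 [40.1 26.1]
```

>>> move_arm --series '[30, 1, -1, -25, 0, 30, 1, -1, -55, 0, 30, 1, -1, -80, 0, 30, 1, -1, -92, 0, 30, 1, -1, -98, 0, 30, 1, -1, -101, 0, 30, 1, -1, -102, 0, 30, 1, -1, -102, 0]'

```text
clock: 21.65
tcp_pos: [0.5488, 0.0685, 0.0518]
orientation: [[-0.995, -0.101, 0.001], [-0.101, 0.995, 0.0], [-0.001, -0.0, -1.0]]
wrist_force: [0.1, 0.4, -4.7]
opening: 0.432
grasp_force: 61.9
```

>>> move_arm --series '[30, 0, 0, -1, 0, 48, 0, 0, -1, 0, 48, 0, 0, -1, 0, 48, 0, 0, -1, 0, 48, 0, 0, 25, 0, 48, 0, 0, 60, 0, 48, 0, 0, 100, 0, 50, 0, 0, 150, -8, 60, 0, 0, 200, -16, 60, 0, 0, 240, -24, 60, 0, 0, 255, -32, 60, 0, -10, 260, -40]'

```text
clock: 22.85
tcp_pos: [0.5487, 0.0595, 0.3133]
orientation: [[-0.825, 0.566, 0.003], [0.566, 0.825, 0.001], [-0.002, 0.003, -1.0]]
wrist_force: [0.4, -0.4, -0.8]
opening: 0.702
grasp_force: 0.0
```

```bash
python3 - <<'E'
from h import *
s=observe();print(s['clock'],s['tcp_pos'],s['orientation'][:,1],s['joint_pos'])
f=shot('top','top4.png');g=shot('scene','scene4.png')
a=cv2.resize(cv2.imread('pics/top4.png')[130:330,160:480],(640,400));b=cv2.resize(cv2.imread('pics/scene4.png')[150:280,240:440],(640,416))
cv2.imwrite('pics/both2.png',cv2.resize(np.vstack([a,b]),None,fx=.73,fy=.73))
E
```

```text
22.85 [0.54874066 0.05950745 0.31325565] [0.5655516  0.82470822 0.00278245] [-8.8792102  34.70186914 -1.15278304 84.32519196  0.70144808 60.79689473
 45.39189442]
```

View pics/both2.png

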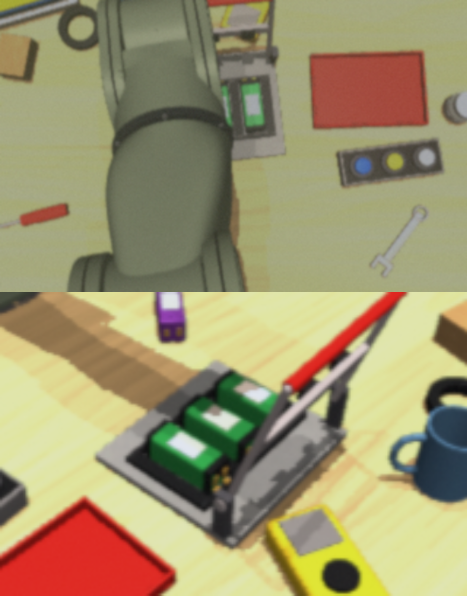

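>>> move_arm --series '[70, 20, -5, 12, -8, 70, 45, -12, 12, -16, 70, 75, -20, 12, -24, 70, 105, -28, 12, -32, 70, 130, -35, 12, -41, 70, 148, -41, 12, -50, 70, 152, -41, 12, -50, 70, 152, -41, 12, -50, 70, 152, -41, -20, -50, 70, 152, -41, -45, -50, 70, 152, -41, -55, -50, 70, 152, -41, -55, -50]'

```text
clock: 24.15
tcp_pos: [0.6998, 0.0179, 0.2557]
orientation: [[-0.104, 0.995, -0.002], [0.995, 0.104, 0.0], [0.001, -0.001, -1.0]]
wrist_force: [0.4, 0.7, 1.0]
opening: 0.819
grasp_force: 0.0
```

>>> move_arm --series '[40, 0, 0, 0, 0, 30, 0, 0, 0, 0, 12, 0, 0, 0, 0, 12, 0, 0, 0, 0, 12, 0, 0, 0, 0, 12, 0, 0, 0, 0]' --squeeze 50

```text
clock: 24.75
tcp_pos: [0.7007, 0.0175, 0.2568]
orientation: [[-0.101, 0.995, 0.001], [0.995, 0.101, 0.0], [-0.0, 0.001, -1.0]]
wrist_force: [0.0, 0.3, 6.6]
opening: 0.168
grasp_force: 48.7
```

```bash
python3 arc.py 1.85 0 18;python3 -c "
from h import *
s=observe();print(s['joint_pos'])"
```

```text
1.85 [0, 0, 0]
1.75 [-19, -2, 5]
1.64 [-39, -4, 7]
1.54 [-59, -6, 7]
1.44 [-79, -8, 6]
1.34 [-99, -10, 2]
1.23 [-118, -11, -3]
1.13 [-136, -13, -11]
1.03 [-154, -15, -20]
0.92 [-170, -16, -32]
0.82 [-186, -18, -45]
0.72 [-199, -19, -59]
0.62 [-212, -20, -75]
0.51 [-223, -21, -92]
0.41 [-231, -22, -110]
0.31 [-238, -23, -128]
0.21 [-244, -23, -148]
0.1 [-247, -24, -167]
0.0 [-248, -24, -187]
[ -7.90169986  54.32819426  12.03608637  51.80986655 -10.12057993
  74.62648107   7.69347432]
```

>>> move_arm --series '[12, -19, -2, 5, 0, 12, -39, -4, 7, 0, 12, -59, -6, 7, 0, 12, -79, -8, 6, 0, 12, -99, -10, 2, 0, 12, -118, -11, -3, 0, 12, -118, -11, -3, 0]'

```text
clock: 25.45
tcp_pos: [0.5808, 0.0052, 0.2536]
orientation: [[-0.1, 0.995, -0.001], [0.995, 0.1, -0.001], [-0.001, -0.001, -1.0]]
wrist_force: [-5.1, -7.4, 8.0]
opening: 0.17
grasp_force: 51.0
```

>>> move_arm --series '[12, -18, -2, -8, 0, 12, -36, -4, -17, 0, 12, -52, -5, -29, 0, 12, -68, -7, -42, 0, 12, -81, -8, -56, 0, 12, -94, -9, -72, 0, 12, -94, -9, -72, 0]'

```text
clock: 26.15
tcp_pos: [0.488, -0.0041, 0.1802]
orientation: [[-0.1, 0.995, 0.0], [0.995, 0.1, -0.002], [-0.002, 0.0, -1.0]]
wrist_force: [2.4, -10.5, -3.1]
opening: 0.164
grasp_force: 51.2
```

>>> move_arm --series '[12, -11, -2, -17, 0, 12, -19, -3, -35, 0, 12, -26, -4, -53, 0, 12, -32, -5, -73, 0, 12, -35, -5, -92, 0, 12, -36, -5, -104, 0, 12, -36, -5, -104, 0]'

```text
clock: 26.85
tcp_pos: [0.4542, -0.0077, 0.0762]
orientation: [[-0.101, 0.995, 0.003], [0.995, 0.101, -0.0], [-0.001, 0.003, -1.0]]
wrist_force: [8.7, -0.9, -1.5]
opening: 0.167
grasp_force: 51.4
```

>>> move_arm --series '[12, 0, 0, -3, 0, 12, 0, 0, -6, 0, 12, 0, 0, -8, 0, 12, 0, 0, -8, 0]'

```text
clock: 27.25
tcp_pos: [0.4541, -0.0077, 0.0703]
orientation: [[-0.101, 0.995, 0.004], [0.995, 0.101, -0.0], [-0.001, 0.004, -1.0]]
wrist_force: [3.9, -0.2, 27.5]
opening: 0.168
grasp_force: 54.2
```

>>> move_arm --series '[12, 0, 0, -2, 0, 12, 0, 0, -3, 0, 12, 0, 0, -3, 0]'

```text
clock: 27.55
tcp_pos: [0.454, -0.0077, 0.0676]
orientation: [[-0.101, 0.995, 0.005], [0.995, 0.101, -0.0], [-0.001, 0.004, -1.0]]
wrist_force: [1.6, 0.5, 40.3]
opening: 0.166
grasp_force: 58.4
```

>>> move_arm --series '[40, 0, 0, 2, 0, 60, 0, 0, 3, 0, 60, 0, 0, 3, 0, 60, 0, 0, 30, 0, 60, 0, 0, 70, 0, 30, 0, -20, 100, 0, 0, 0, -60, 110, 0, 0, 0, -105, 110, 0, 0, 0, -150, 110, 0, 0, 0, -195, 110, 0, 0, 0, -240, 110, 0, 0, 0, -285, 110, 0]'

```text
clock: 28.75
tcp_pos: [0.452, -0.2944, 0.1759]
orientation: [[-0.101, 0.995, -0.0], [0.995, 0.101, 0.0], [0.0, -0.0, -1.0]]
wrist_force: [0.7, 0.8, 0.4]
opening: 0.001
grasp_force: 0.0
```

```bash
python3 - <<'E'
from h import *
s=observe();print(s['clock'],s['tcp_pos'],s['orientation'][:,1],s['wrist_force'],arm.tips_ahead,s['opening'])
f=wristframe('w6.png');np.savez('w6.npz',**f)
t=shot('top','top6.png');g=shot('scene','scene6.png');np.savez('top6.npz',**t);np.savez('scene6.npz',**g)
for n,p in (('blue',(622,233)),('yel',(676,226)),('white',(730,219))): print(n,(atz(t,np.array(p)/2.5+[160,150],.058)*1000).round(1))
b=cv2.resize(cv2.imread('pics/scene6.png')[150:280,240:440],(640,416))
cv2.imwrite('pics/both3.png',cv2.resize(np.vstack([cv2.imread('pics/w6.png'),b]),None,fx=.73,fy=.73))
E
```

```text
28.75 [ 0.4519912  -0.29444308  0.17594987] [ 9.94900009e-01  1.00865402e-01 -3.77945133e-04] [0.6974783  0.77489241 0.40401308] 0.022 0.0011869106469627388
blue [ 439.8 -269.8   58. ]
yel [ 447.3 -330.5   58. ]
white [ 454.9 -391.5   58. ]
```

View pics/both3.png

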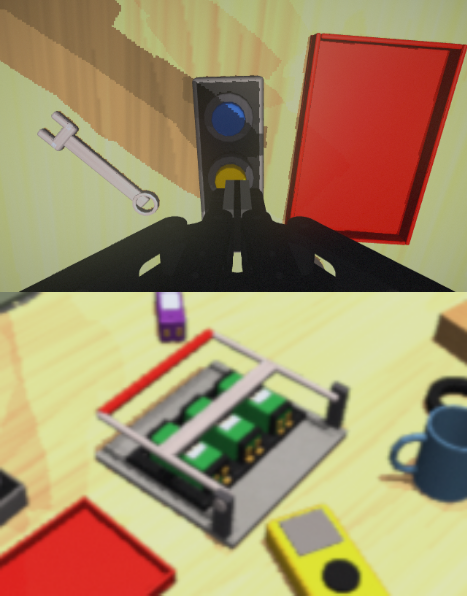

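```bash
python3 - <<'E'
from h import *
w=np.load('w6.npz');t=np.load('top6.npz');g=np.load('scene6.npz')
print('blue wrist',(atz(w,(312.3,161.6),.058)*1000).round(1))
im=w['pixels'];h=cv2.cvtColor(im,cv2.COLOR_RGB2HSV)
m=cv2.inRange(h,(100,150,60),(125,255,255));ys,xs=np.nonzero(m[100:220,260:370]);c=(xs.mean()+260,ys.mean()+100);print(c,len(xs),(atz(w,c,.058)*1000).round(1))
# handle: red pixels in each view near the clamp, ends by PCA
def ends(f,x0,x1,y0,y1):
    h=cv2.cvtColor(f['pixels'],cv2.COLOR_RGB2HSV);m=cv2.inRange(h,(0,130,60),(10,255,255))|cv2.inRange(h,(170,130,60),(180,255,255))
    ys,xs=np.nonzero(m[y0:y1,x0:x1]);P=np.c_[xs+x0,ys+y0].astype(float);c=P.mean(0);d=np.linalg.svd(P-c,full_matrices=0)[2][0];q=(P-c)@d
    return c,c+d*q.min(),c+d*q.max(),len(q)
a=ends(t,255,365,215,250);b=ends(g,270,345,155,215);print(a,b)
print('handle c',tri([t,g],[a[0],b[0]]))
E
```

```text
blue wrist [ 441.6 -266.8   58. ]
(np.float64(312.5770042194093), np.float64(162.97151898734177)) 948 [ 441.8 -267.7   58. ]
(array([313.89203085, 239.04627249]), array([351.00362064, 235.03348488]), array([276.89689686, 243.04646802]), 389) (array([306.62962963, 183.95925926]), array([330.31796886, 166.4296826 ]), array([283.04497337, 201.41210962]), 270)
handle c (array([ 0.45217292, -0.00574108,  0.06412142]), [np.float64(0.00017648912323481983), np.float64(0.00017648912323486136)])
```

>>> move_arm --series '[0, 5, -40, -20, 0, 0, 5, -80, -40, 0, 0, 5, -96, -60, 0, 0, 5, -96, -80, 0, 0, 5, -96, -90, 0, 0, 5, -96, -90, 0]'

```text
clock: 29.5
tcp_pos: [0.4575, -0.3872, 0.0851]
orientation: [[-0.102, 0.995, -0.001], [0.995, 0.102, 0.002], [0.002, -0.001, -1.0]]
wrist_force: [-0.3, 0.9, 0.4]
opening: -0.0
grasp_force: 0.0
```

>>> move_arm --series '[0, 0, 0, -3, 0, 0, 0, 0, -6, 0, 0, 0, 0, -8, 0, 0, 0, 0, -10, 0, 0, 0, 0, -10, 0]'

```text
clock: 30.0
tcp_pos: [0.4579, -0.3884, 0.0763]
orientation: [[-0.101, 0.995, 0.001], [0.995, 0.101, -0.0], [-0.0, 0.001, -1.0]]
wrist_force: [2.8, 1.8, 3.6]
opening: 0.001
grasp_force: 1.8
```

>>> move_arm --series '[0, 0, -1, -2, 0, 0, 0, -1, -4, 0, 0, 0, -1, -5, 0, 0, 0, -1, -5, 0]'

```text
clock: 30.4
tcp_pos: [0.4578, -0.3895, 0.0733]
orientation: [[-0.101, 0.995, 0.001], [0.995, 0.101, -0.0], [-0.001, 0.001, -1.0]]
wrist_force: [-6.5, 11.3, 46.2]
opening: -0.001
grasp_force: 23.3
```

>>> move_arm --series '[0, 0, 0, 10, 0, 0, 0, 0, 30, 0, 0, -4, 30, 32, 0, 0, -8, 61, 32, 0, 0, -8, 61, 32, 0, 0, -8, 61, 18, 0, 0, -8, 61, 10, 0, 0, -8, 61, 6, 0, 0, -8, 61, 3, 0, 0, -8, 61, 1, 0, 0, -8, 61, 0, 0, 0, -8, 61, 0, 0]'

```text
clock: 31.6
tcp_pos: [0.4492, -0.3291, 0.0732]
orientation: [[-0.1, 0.995, 0.001], [0.995, 0.1, -0.001], [-0.001, 0.0, -1.0]]
wrist_force: [-11.5, 6.4, 52.8]
opening: 0.002
grasp_force: 26.5
```

>>> move_arm --series '[0, 0, 0, 10, 0, 0, 0, 0, 30, 0, 0, -4, 30, 32, 0, 0, -8, 61, 32, 0, 0, -8, 61, 32, 0, 0, -8, 61, 18, 0, 0, -8, 61, 10, 0, 0, -8, 61, 6, 0, 0, -8, 61, 3, 0, 0, -8, 61, 1, 0, 0, -8, 61, 0, 0, 0, -8, 61, 0, 0]'

```text
clock: 32.8
tcp_pos: [0.4414, -0.268, 0.0732]
orientation: [[-0.1, 0.995, 0.001], [0.995, 0.1, -0.001], [-0.001, 0.001, -1.0]]
wrist_force: [-10.0, 6.2, 53.2]
opening: -0.001
grasp_force: 26.6
```

>>> move_arm --series '[0, 0, 0, 15, 0, 0, 0, 0, 60, 0, 45, 0, 20, 90, 0, 45, 3, 70, 90, 0, 45, 6, 120, 90, 0, 45, 9, 170, 90, 0, 45, 12, 215, 90, 0, 45, 13, 250, 90, 0, 45, 13, 260, 90, 0, 45, 13, 260, 70, 0, 45, 13, 260, 50, 0, 45, 13, 260, 50, 0]'

```text
clock: 34.0
tcp_pos: [0.4538, -0.0082, 0.1197]
orientation: [[-0.1, 0.995, -0.003], [0.995, 0.1, -0.0], [-0.0, -0.003, -1.0]]
wrist_force: [-1.1, -0.9, 0.6]
opening: 0.526
grasp_force: 0.0
```

>>> move_arm --series '[45, 0, 0, -20, 0, 45, 0, 0, -40, 0, 45, 0, 0, -51, 0, 45, 0, 0, -51, 0, 30, 0, 0, -51, 0, 12, 0, 0, -51, 0, 12, 0, 0, -51, 0, 12, 0, 0, -51, 0, 12, 0, 0, -51, 0]' --squeeze 50

```text
clock: 34.9
tcp_pos: [0.4542, -0.0077, 0.071]
orientation: [[-0.101, 0.995, -0.0], [0.995, 0.101, -0.0], [-0.0, -0.0, -1.0]]
wrist_force: [-4.4, -1.2, 9.6]
opening: 0.167
grasp_force: 48.6
```

```bash
python3 arc.py 0 1.85 18
```

```text
0.0 [0, 0, 0]
0.1 [1, 0, 20]
0.21 [4, 0, 40]
0.31 [9, 1, 59]
0.41 [16, 2, 78]
0.51 [25, 2, 96]
0.62 [36, 3, 113]
0.72 [48, 5, 128]
0.82 [62, 6, 143]
0.92 [77, 7, 156]
1.03 [94, 9, 167]
1.13 [111, 11, 176]
1.23 [130, 13, 184]
1.34 [149, 14, 190]
1.44 [169, 16, 193]
1.54 [188, 18, 195]
1.64 [208, 20, 194]
1.75 [228, 22, 192]
1.85 [248, 24, 187]
```

>>> move_arm --series '[12, 1, 0, 20, 0, 12, 4, 0, 40, 0, 12, 9, 1, 59, 0, 12, 16, 2, 78, 0, 12, 25, 2, 96, 0, 12, 36, 3, 113, 0, 12, 48, 5, 128, 0, 12, 48, 5, 128, 0]'

```text
clock: 35.7
tcp_pos: [0.4987, -0.003, 0.1999]
orientation: [[-0.101, 0.995, -0.009], [0.995, 0.101, -0.0], [0.001, -0.009, -1.0]]
wrist_force: [-35.6, -5.0, 26.9]
opening: 0.162
grasp_force: 51.4
```

>>> move_arm --series '[12, -3, 0, 2, 0, 12, 11, 1, 17, 0, 12, 26, 2, 30, 0, 12, 43, 4, 41, 0, 12, 60, 6, 50, 0, 12, 80, 8, 58, 0, 12, 80, 8, 58, 0]'

```text
clock: 36.4
tcp_pos: [0.5837, 0.0058, 0.2589]
orientation: [[-0.102, 0.995, 0.003], [0.995, 0.102, 0.001], [0.0, 0.003, -1.0]]
wrist_force: [-10.5, 1.8, 32.9]
opening: 0.16
grasp_force: 57.9
```

>>> move_arm --series '[12, 19, 1, 9, 0, 12, 39, 3, 12, 0, 12, 58, 5, 14, 0, 12, 78, 7, 13, 0, 12, 98, 9, 10, 0, 12, 112, 10, 6, 0, 12, 118, 11, 4, 0, 12, 120, 11, 4, 0, 12, 120, 11, 4, 0]'

```text
clock: 37.3
tcp_pos: [0.7017, 0.0178, 0.2613]
orientation: [[-0.102, 0.995, -0.002], [0.995, 0.102, 0.002], [0.002, -0.001, -1.0]]
wrist_force: [-10.0, 6.1, 8.1]
opening: 0.164
grasp_force: 59.2
```

>>> move_arm --series '[12, 2, 0, -1, 0, 12, 4, 0, -2, 0, 12, 4, 0, -2, 0]'

```text
clock: 37.6
tcp_pos: [0.7023, 0.0178, 0.261]
orientation: [[-0.102, 0.995, -0.01], [0.995, 0.102, 0.003], [0.004, -0.009, -1.0]]
wrist_force: [-53.2, 7.4, 42.6]
opening: 0.162
grasp_force: 63.4
```

>>> move_arm --series '[30, -3, 0, 0, 0, 50, -4, 0, 0, 0, 60, -4, 0, 0, 0, 60, -4, 0, 30, 0, 60, -4, 0, 60, 0, 50, -40, -20, 60, 8, 50, -80, -40, 60, 16, 50, -120, -60, 50, 24, 50, -145, -77, 30, 32, 50, -145, -77, 0, 40, 50, -145, -77, -30, 48, 50, -145, -77, -60, 56]'

```text
clock: 38.8
tcp_pos: [0.5616, -0.0607, 0.1975]
orientation: [[-0.876, 0.481, 0.001], [0.481, 0.876, 0.0], [-0.001, 0.001, -1.0]]
wrist_force: [0.1, -1.2, -1.0]
opening: 0.586
grasp_force: 0.0
```

>>> move_arm --series '[50, 0, 0, 0, 8, 50, 0, 0, 0, 16, 50, 0, 0, 0, 24, 50, 0, 0, 0, 33, 50, 0, 0, 0, 33, 50, 0, 0, 0, 33]'

```text
clock: 39.4
tcp_pos: [0.5616, -0.0608, 0.1981]
orientation: [[-0.998, -0.063, 0.0], [-0.063, 0.998, -0.0], [-0.0, -0.0, -1.0]]
wrist_force: [0.2, 1.0, 0.1]
opening: 0.583
grasp_force: 0.0
```

```bash
python3 - <<'E'
from h import *
from lab import packs
s=observe();print(s['clock'],s['tcp_pos'],s['orientation'][:,1],s['wrist_force'])
f=wristframe('w7.png');np.savez('w7.npz',**f)
for o in packs(f,.05):print(*o)
g=shot('scene','scene7.png')
b=cv2.resize(cv2.imread('pics/scene7.png')[120:300,200:460],(640,443))
cv2.imwrite('pics/both4.png',cv2.resize(np.vstack([cv2.imread('pics/w7.png'),b]),None,fx=.7,fy=.7))
E
```

```text
39.4 [ 0.56156115 -0.06079098  0.19812004] [-6.32146205e-02  9.97999952e-01 -8.79336581e-05] [0.22064088 0.96271297 0.0609225 ]
[494.  186.5] [549.5  68.5] 6.1 [40.6 26.6]
[409.7 188.5] [555.2   4.1] 6.7 [40.9 26. ]
[327.9 190.3] [560.7 -58.7] 6.7 [41.1 26.7]
```

View pics/both4.png

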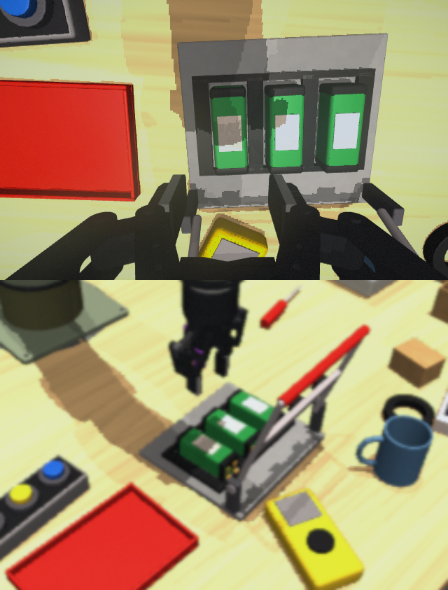

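>>> move_arm --series '[50, -1, 2, -40, 3, 50, -1, 2, -85, 3, 50, -1, 2, -120, 3, 50, -1, 2, -138, 3, 50, -1, 2, -146, 3, 50, -1, 2, -148, 3, 50, -1, 2, -148, 3, 30, -1, 2, -148, 3, 30, -1, 2, -148, 3, 30, -1, 2, -148, 3, 30, -1, 2, -148, 3]' --squeeze 60

```text
clock: 40.6
tcp_pos: [0.561, -0.0586, 0.0514]
orientation: [[-0.993, -0.119, 0.002], [-0.119, 0.993, -0.0], [-0.002, -0.0, -1.0]]
wrist_force: [-1.7, 0.7, 8.3]
opening: 0.431
grasp_force: 61.3
```

```bash
python3 - <<'E'
from h import *
t=np.load('top0.npz');T=lambda p:np.array(p)/2.5+[160,150]
print([(atz(t,T(p),.022)*1000).round(1)[:2].tolist() for p in [(531,42),(724,38),(732,163),(537,169)]])
w=np.load('w7.npz')
print([(atz(w,np.array(p)/.7,.022)*1000).round(1)[:2].tolist() for p in [(131,86),(138,199)]])
E
```

```text
[[665.1, -177.6], [669.7, -405.9], [521.5, -408.5], [515.3, -181.4]]
[[518.8, -175.4], [664.4, -172.3]]
```

>>> move_arm --series '[30, 0, 0, 20, 0, 30, 0, 0, 60, 0, 30, 3, -20, 95, 0, 30, 8, -60, 100, -2, 30, 14, -105, 100, -4, 30, 19, -150, 100, -5, 30, 24, -195, 100, -5, 30, 29, -240, 100, -5, 30, 33, -275, 100, -5, 30, 35, -297, 100, -5, 30, 35, -297, 100, -5, 30, 35, -297, 100, -5]'

```text
clock: 41.8
tcp_pos: [0.5953, -0.3555, 0.1504]
orientation: [[-0.999, -0.032, 0.0], [-0.032, 0.999, 0.0], [-0.0, 0.0, -1.0]]
wrist_force: [0.0, 1.7, -3.9]
opening: 0.432
grasp_force: 61.7
```

```bash
python3 held.py; python3 -c "
import cv2;cv2.imwrite('pics/h1.png',cv2.imread('pics/held.png'))"
```

```text
41.8 [ 0.59525637 -0.35549077  0.15035955] [-3.21938097e-02  9.99481592e-01  3.23877736e-04] [ 0.03231976  1.7494483  -3.86018137] 0.43170747582489283 61.68557524681091
[324.6 286.5] [ 594.1 -355.8] 1.8 [40.3 26.1]
```

View pics/h1.png

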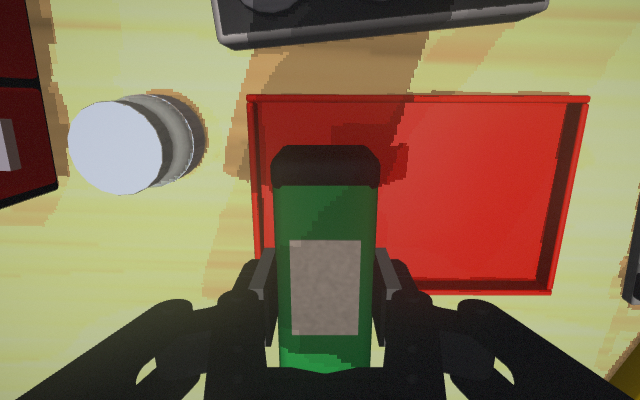

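>>> move_arm --series '[30, 1, 0, -30, 0, 30, 1, 0, -65, 0, 30, 1, 0, -90, 0, 30, 1, 0, -100, 0, 30, 1, 0, -104, 0, 30, 1, 0, -106, 0, 30, 1, 0, -106, 0, 30, 1, 0, -106, 0]'

```text
clock: 42.65
tcp_pos: [0.5969, -0.3558, 0.0452]
orientation: [[-0.999, -0.033, 0.001], [-0.033, 0.999, -0.001], [-0.001, -0.001, -1.0]]
wrist_force: [0.1, -0.8, -4.1]
opening: 0.432
grasp_force: 61.5
```

>>> move_arm --series '[30, 0, 0, -1, 0, 48, 0, 0, -1, 0, 48, 0, 0, -1, 0, 48, 0, 0, -1, 0, 48, 0, 0, 30, 0, 48, 0, 0, 70, 0, 50, -3, 25, 100, 0, 50, -9, 70, 105, 1, 50, -15, 115, 105, 2, 50, -21, 160, 105, 3, 50, -27, 205, 105, 4, 50, -33, 250, 105, 4]'

```text
clock: 43.85
tcp_pos: [0.563, -0.104, 0.1494]
orientation: [[-0.995, -0.103, 0.001], [-0.103, 0.995, -0.0], [-0.001, -0.0, -1.0]]
wrist_force: [2.3, 0.8, -0.6]
opening: 0.585
grasp_force: 0.0
```

>>> move_arm --series '[50, -4, 45, 0, 0, 50, -7, 85, 0, 0, 50, -9, 108, 0, 0, 50, -9, 110, 0, 0, 50, -9, 110, 0, 0, 50, -9, 110, 0, 0]'

```text
clock: 44.45
tcp_pos: [0.5546, 0.0032, 0.1491]
orientation: [[-0.995, -0.101, 0.0], [-0.101, 0.995, -0.001], [-0.0, -0.001, -1.0]]
wrist_force: [0.1, -0.4, -0.5]
opening: 0.586
grasp_force: 0.0
```

```bash
cat > ov.py <<'E'
from h import *
from lab import packs
s=observe();print(s['clock'],s['tcp_pos'],s['orientation'][:,1],s['wrist_force'],s['opening'])
f=wristframe('w8.png')
for o in packs(f,.05):print(*o)
for n in('top','scene'):
    print(n)
    for o in packs(shot(n,n+'8.png'),.05):print(*o)
E
python3 ov.py
```

```text
44.45 [0.55458795 0.00323942 0.14911351] [-1.01209179e-01  9.94864920e-01 -7.02783983e-04] [ 0.10773563 -0.3836364  -0.46208821] 0.5858197590404868
[325.9 211.4] [555.3   3.7] 6.8 [40.9 26.1]
[427.  212.7] [549.6  68.4] 5.9 [40.5 26.8]
top
scene
[333.8 202.8] [553.1   6.1] -11.1 [38.8 62.6]
[237.6 288.8] [ 601.2 -358.2] 2.1 [42.  25.7]
```

>>> move_arm --series '[50, 1, 1, -40, 0, 50, 1, 1, -75, 0, 50, 1, 1, -90, 0, 50, 1, 1, -97, 0, 50, 1, 1, -98, 0, 50, 1, 1, -98, 0, 30, 1, 1, -98, 0, 30, 1, 1, -98, 0, 30, 1, 1, -98, 0, 30, 1, 1, -98, 0]'

```text
clock: 45.6
tcp_pos: [0.5559, 0.0054, 0.0523]
orientation: [[-0.995, -0.102, 0.002], [-0.102, 0.995, -0.0], [-0.002, -0.0, -1.0]]
wrist_force: [-1.6, -0.4, 8.2]
opening: 0.433
grasp_force: 61.0
```

>>> move_arm --series '[30, 0, 0, 20, 0, 30, 0, 0, 60, 0, 30, 3, -20, 95, 0, 30, 8, -60, 100, -2, 30, 14, -105, 100, -4, 30, 19, -150, 100, -5, 30, 24, -195, 100, -5, 30, 30, -235, 100, -5, 30, 36, -270, 100, -5, 30, 40, -290, 100, -5, 30, 40, -295, 100, -5, 30, 40, -295, 100, -5]'

```text
clock: 46.8
tcp_pos: [0.5952, -0.2898, 0.1513]
orientation: [[-1.0, -0.015, 0.0], [-0.015, 1.0, -0.0], [-0.0, -0.0, -1.0]]
wrist_force: [0.6, 1.0, -3.0]
opening: 0.432
grasp_force: 61.1
```

```bash
python3 held.py
```

```text
46.8 [ 0.59517957 -0.28982418  0.15133974] [-1.46396267e-02  9.99892834e-01 -4.61982262e-05] [ 0.56158108  0.97017644 -2.98661256] 0.43172107956443917 61.147048473358154
[225.2 206.8] [ 563.2 -325.4] 1.7 [21.4 14.1]
[324.6 283.9] [ 592.9 -290.1] 1.0 [39.7 26. ]
```

>>> move_arm --series '[30, 1, 0, -30, 0, 30, 2, 0, -65, 0, 30, 2, 0, -90, 0, 30, 2, 0, -100, 0, 30, 2, 0, -104, 0, 30, 2, 0, -106, 0, 30, 2, 0, -107, 0, 30, 2, 0, -107, 0, 48, 2, 0, -107, 0, 48, 2, 0, -107, 0, 48, 2, 0, -107, 0, 48, 2, 0, -80, 0]'

```text
clock: 48.05
tcp_pos: [0.5961, -0.289, 0.0687]
orientation: [[-1.0, -0.016, -0.004], [-0.016, 1.0, 0.002], [0.004, 0.002, -1.0]]
wrist_force: [-0.3, -0.8, 0.9]
opening: 0.563
grasp_force: 0.0
```

>>> move_arm --series '[48, 0, 0, 30, 0, 48, 0, 0, 65, 0, 50, -3, 25, 75, 0, 50, -9, 70, 80, 1, 50, -15, 115, 80, 2, 50, -21, 160, 80, 3, 50, -27, 205, 80, 5, 50, -34, 250, 80, 5, 50, -39, 295, 80, 5, 50, -44, 335, 80, 5, 50, -47, 357, 80, 5, 50, -47, 357, 80, 5]'

```text
clock: 49.25
tcp_pos: [0.55, 0.0711, 0.1513]
orientation: [[-0.994, -0.107, 0.0], [-0.107, 0.994, 0.002], [-0.0, 0.001, -1.0]]
wrist_force: [0.3, -1.2, -0.1]
opening: 0.582
grasp_force: 0.0
```

```bash
python3 ov.py
```

```text
49.25 [0.55004953 0.07110524 0.1513404 ] [-0.10700493  0.99425741  0.0014628 ] [ 0.32273366 -1.21455238 -0.10011634] 0.5818960320408676
[320.4 208.2] [549.7  68.1] 6.2 [40.  26.6]
top
scene
[346.8 193. ] [550.4  63.9] 8.4 [44.8 20.1]
[260.6 272.6] [ 601.8 -293.1] 2.8 [42.3 26.1]
[237.6 288.7] [ 601.1 -358.3] 2.1 [42.4 25.7]
```

>>> move_arm --series '[50, 0, 0, -30, 0, 50, 0, 0, -50, 0, 50, 0, 0, -50, 0]'

```text
clock: 49.7
tcp_pos: [0.5496, 0.066, 0.0992]
orientation: [[-0.995, -0.101, -0.003], [-0.101, 0.995, -0.001], [0.003, -0.001, -1.0]]
wrist_force: [0.5, 0.3, 0.5]
opening: 0.586
grasp_force: 0.0
```

>>> move_arm --series '[50, 0, 1, -30, 0, 50, 0, 1, -43, 0, 50, 0, 1, -47, 0, 50, 0, 1, -48, 0, 50, 0, 1, -48, 0, 30, 0, 1, -48, 0, 30, 0, 1, -48, 0, 30, 0, 1, -48, 0, 30, 0, 1, -48, 0]'

```text
clock: 50.6
tcp_pos: [0.5509, 0.0685, 0.0543]
orientation: [[-0.995, -0.103, 0.001], [-0.103, 0.995, 0.0], [-0.001, -0.0, -1.0]]
wrist_force: [-2.3, 0.1, 11.2]
opening: 0.435
grasp_force: 61.0
```

>>> move_arm --series '[30, 0, 0, 20, 0, 30, 0, 0, 60, 0, 30, 3, -20, 95, 0, 30, 8, -60, 100, -2, 30, 14, -105, 100, -4, 30, 19, -150, 100, -5, 30, 24, -195, 100, -5, 30, 30, -235, 100, -5, 30, 36, -270, 100, -5, 30, 42, -288, 100, -5, 30, 44, -292, 100, -5, 30, 44, -292, 100, -5]'

```text
clock: 51.8
tcp_pos: [0.5943, -0.2236, 0.1532]
orientation: [[-1.0, -0.015, -0.0], [-0.015, 1.0, 0.0], [0.0, 0.0, -1.0]]
wrist_force: [-0.6, 0.6, -3.7]
opening: 0.432
grasp_force: 62.0
```

```bash
python3 held.py
```

```text
51.8 [ 0.59433655 -0.22357289  0.1531588 ] [-1.49862450e-02  9.99887684e-01  1.80243455e-04] [-0.62018637  0.5647427  -3.71355951] 0.4321924673352872 61.980546712875366
[126.5 205.9] [ 562.5 -293.8] 1.8 [21.2 14. ]
[225.9 208.1] [ 562.8 -259. ] 1.6 [21.4 13.9]
[324.5 280.4] [ 590.6 -223.9] 1.0 [39.  25.5]
```

>>> move_arm --series '[30, 2, -2, -30, 0, 30, 4, -3, -65, 0, 30, 4, -3, -90, 0, 30, 4, -3, -100, 0, 30, 4, -3, -104, 0, 30, 4, -3, -106, 0, 30, 4, -3, -107, 0, 30, 4, -3, -107, 0, 48, 4, -3, -107, 0, 48, 4, -3, -107, 0, 48, 4, -3, -107, 0, 48, 4, -3, -80, 0]'

```text
clock: 53.05
tcp_pos: [0.5971, -0.2261, 0.0709]
orientation: [[-1.0, -0.016, -0.004], [-0.016, 1.0, 0.001], [0.004, 0.001, -1.0]]
wrist_force: [-0.1, -0.0, 1.1]
opening: 0.569
grasp_force: 0.0
```

>>> move_arm --series '[48, 0, 0, 40, 0, 48, 0, 0, 90, 0, 50, 0, 20, 140, -8, 50, 0, 50, 190, -16, 60, 10, 90, 230, -24, 60, 20, 130, 255, -32, 70, 40, 170, 255, -40, 70, 60, 205, 255, -48, 70, 75, 230, 255, -56, 70, 90, 242, 255, -64, 70, 103, 245, 255, -72, 70, 103, 245, 255, -80]'

```text
clock: 54.25
tcp_pos: [0.7022, 0.0195, 0.327]
orientation: [[-0.185, 0.983, -0.001], [0.983, 0.185, 0.0], [0.0, -0.001, -1.0]]
wrist_force: [0.1, -0.1, -1.4]
opening: 0.819
grasp_force: 0.0
```

```bash
python3 ov.py
```

```text
54.25 [0.70219774 0.01949133 0.32701119] [ 0.98282199  0.18455318 -0.00102927] [ 0.06779041 -0.12555243 -1.38742339] 0.818542507698718
[237.2 363.8] [ 638.6 -266.5] 89.0 [12.9  2.2]
top
scene
[281.  258.3] [ 602.2 -230.8] -1.3 [25.9 41.9]
[260.6 272.6] [ 601.8 -293.1] 2.8 [42.3 26.1]
[237.6 288.8] [ 601.2 -358.2] 2.1 [42.  25.7]
```

>>> move_arm --series '[70, -1, -1, 0, -5, 70, -1, -1, -30, -5, 70, -1, -1, -58, -5, 70, -1, -1, -70, -5, 70, -1, -1, -70, -5, 40, -1, -1, -70, -5, 30, -1, -1, -70, -5, 12, -1, -1, -70, -5, 12, -1, -1, -70, -5, 12, -1, -1, -70, -5, 12, -1, -1, -70, -5]' --squeeze 50

```text
clock: 55.5
tcp_pos: [0.7008, 0.0174, 0.2589]
orientation: [[-0.103, 0.995, 0.001], [0.995, 0.103, 0.0], [-0.0, 0.001, -1.0]]
wrist_force: [2.2, -0.7, 6.3]
opening: 0.172
grasp_force: 48.7
```

>>> move_arm --series '[12, -19, -2, 5, 0, 12, -39, -4, 7, 0, 12, -59, -6, 7, 0, 12, -79, -8, 6, 0, 12, -99, -10, 2, 0, 12, -118, -11, -3, 0, 12, -118, -11, -3, 0]'

```text
clock: 56.2
tcp_pos: [0.5808, 0.0051, 0.2556]
orientation: [[-0.102, 0.995, -0.001], [0.995, 0.102, -0.002], [-0.001, -0.001, -1.0]]
wrist_force: [-5.7, -6.7, 8.5]
opening: 0.17
grasp_force: 51.1
```

>>> move_arm --series '[12, -18, -2, -8, 0, 12, -36, -4, -17, 0, 12, -52, -5, -29, 0, 12, -68, -7, -42, 0, 12, -81, -8, -56, 0, 12, -94, -9, -72, 0, 12, -94, -9, -72, 0]'

```text
clock: 56.9
tcp_pos: [0.488, -0.0041, 0.1822]
orientation: [[-0.101, 0.995, 0.0], [0.995, 0.101, -0.002], [-0.002, -0.0, -1.0]]
wrist_force: [3.1, -10.8, -3.7]
opening: 0.169
grasp_force: 51.2
```

>>> move_arm --series '[12, -11, -2, -17, 0, 12, -19, -3, -35, 0, 12, -26, -4, -53, 0, 12, -32, -5, -73, 0, 12, -35, -5, -92, 0, 12, -36, -5, -104, 0, 12, -36, -5, -104, 0]'

```text
clock: 57.6
tcp_pos: [0.4542, -0.0076, 0.0782]
orientation: [[-0.103, 0.995, 0.003], [0.995, 0.103, -0.0], [-0.0, 0.003, -1.0]]
wrist_force: [8.4, -1.2, -1.7]
opening: 0.169
grasp_force: 51.3
```

>>> move_arm --series '[12, 0, 0, -4, 0, 12, 0, 0, -8, 0, 12, 0, 0, -11, 0, 12, 0, 0, -11, 0]'

```text
clock: 58.0
tcp_pos: [0.4542, -0.0077, 0.0692]
orientation: [[-0.102, 0.995, 0.005], [0.995, 0.102, -0.0], [-0.001, 0.005, -1.0]]
wrist_force: [2.8, 0.2, 24.3]
opening: 0.167
grasp_force: 58.0
```

Press a little more, release, back off and look.

>>> move_arm --series '[12, 0, 0, -2, 0, 12, 0, 0, -4, 0, 12, 0, 0, -4, 0]'

```text
clock: 58.3
tcp_pos: [0.4542, -0.0077, 0.0656]
orientation: [[-0.102, 0.995, 0.005], [0.995, 0.102, -0.0], [-0.001, 0.005, -1.0]]
wrist_force: [0.8, -0.6, 39.0]
opening: 0.167
grasp_force: 64.0
```

>>> move_arm --series '[40, 0, 0, 2, 0, 50, 0, 0, 3, 0, 50, 0, 0, 3, 0, 50, 0, 0, 30, 0, 50, 0, 0, 70, 0, 50, 0, 30, 110, 0, 50, -10, 75, 130, 0, 50, -20, 120, 150, 0, 50, -30, 165, 150, 0, 50, -40, 210, 150, 0, 50, -50, 255, 150, 0, 50, -50, 300, 150, 0]'

```text
clock: 59.5
tcp_pos: [0.401, 0.2944, 0.2141]
orientation: [[-0.104, 0.995, -0.001], [0.995, 0.104, -0.0], [-0.0, -0.001, -1.0]]
wrist_force: [0.7, 0.1, 0.4]
opening: 0.585
grasp_force: 0.0
```

```bash
python3 - <<'E'
from h import *
s=observe();print(s['clock'],s['tcp_pos'],s['wrist_force'])
t=shot('top','top9.png');g=shot('scene','scene9.png')
def ends(f,x0,x1,y0,y1):
    h=cv2.cvtColor(f['pixels'],cv2.COLOR_RGB2HSV);m=cv2.inRange(h,(0,130,60),(10,255,255))|cv2.inRange(h,(170,130,60),(180,255,255))
    ys,xs=np.nonzero(m[y0:y1,x0:x1]);return np.array([xs.mean()+x0,ys.mean()+y0]),len(xs)
a=ends(t,255,365,215,250);b=ends(g,270,345,155,215);print(a,b,tri([t,g],[a[0],b[0]]))
A=cv2.imread('pics/top9.png')[50:330,50:560];B=cv2.imread('pics/scene9.png')[90:350]
A=cv2.resize(A,(500,275));B=cv2.resize(B,(700,284));A=cv2.copyMakeBorder(A,0,0,0,200,0)
cv2.imwrite('pics/fin.png',np.vstack([A,B]))
E
```

```text
59.5 [0.40096294 0.29444245 0.21409909] [0.65519023 0.14449587 0.35361899]
(array([313.98209719, 239.05370844]), 391) (array([306.62222222, 183.9       ]), 270) (array([ 0.45219679, -0.00591982,  0.06446483]), [np.float64(8.202341446101616e-05), np.float64(8.202341446096979e-05)])
```

View pics/fin.png

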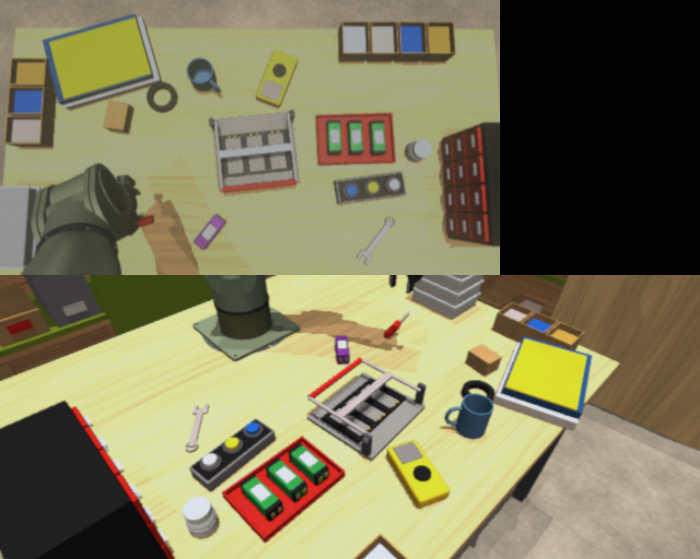

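>>> move_arm --series '[50, 0, 0, 10, 0, 50, 0, 0, 10, 0, 50, 0, 0, 10, 0, 50, 0, 0, 10, 0]'

```text
clock: 60.0
tcp_pos: [0.4027, 0.2917, 0.2242]
orientation: [[-0.101, 0.995, -0.0], [0.995, 0.101, 0.0], [0.0, -0.0, -1.0]]
wrist_force: [0.8, 0.3, -0.2]
opening: 0.586
grasp_force: 0.0
```

```bash
python3 -c "
from plant import ticket
print(ticket.job_done())"
```

```text
the job is handed in; nothing more can be done
None
```

The job is handed in at about 60 s (no verdict came back): all three green packs were clamped in the bays, the white, yellow and blue keys were pressed to their stops in that order, the packs now lie flat in the red tray, the empty dock's clamp is shut, and nothing else looks moved in the final pictures.

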